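# Slide the top-heavy tube crate home into the empty bay

### The job

Slide the crate with the upright tubes across the bench into the empty bay of the plywood fence until it stands fully home against the back board, squared up and upright. Push it with the fingers low down, only on its base board below the set-back upper part and the tubes, so that it slides and never tips or lifts, and leave the carton in the other bay and everything else on the bench where it is. Finish with the robot clear of everything.

Things in the scene. Friction and masses are not known exactly. Their poses are not given: they have to be found in the camera images.
- crate: Plywood crate with four steel tubes upright in it, 0.7-1.0 kg, loose before the fence, up to 0.35 rad askew. Its base board, the part to push, is 90 (x) x 120 (y) mm, from 4 to 40 mm above the bench, on an inset sole 70 x 90 x 4 mm. It drags with 4 to 7 N; pushed at the base it slides, well up the tubes it tips. Origin: centre of the underside, z up; 120 mm wide faces look along -x, +x.
- upper: The crate's upper part, fixed to the base, not to be pushed: a box 78 (x) x 108 (y) mm, 40 to 72 mm above the bench, so set back 6 mm all round from the base board; in its middle four tubes with a white collar, 50 x 50 mm in plan, from 72 to 190 mm. Origin: centre of its underside, 40 mm above the crate's origin, same axes.
- fence: Fixed plywood fence, two bays open to the robot: back board 336 (y) x 15 x 50 mm high, three rails 12 mm thick, 35 mm high, coming 60 mm forward. Bays 150 mm wide (crate at home has 15 mm each side and stands 30 mm out of the rails' ends). Origin: bench level, middle of the board's face that stops the crate; x points away from the robot into the board, y along it; bay centres at y = -81, +81 mm.
- bay_card: Blank white card 50 x 70 mm stuck flat on the bench in the empty bay (the other bay holds the flat carton); no thickness to speak of. Origin: its middle, 45 mm in front of the back board on the bay's centre line, just where the crate's origin is when the crate is home and centred. Axes parallel to the fence's.
- carton: bystander: a flat closed cardboard box, 76 (x) x 110 (y) x 50 mm high, standing loose in the other, taken bay, squared up with the fence; origin at the centre of its underside
- clamp_a: bystander: white plastic double tube clamp (two rings side by side), about 34 x 72 x 30 mm high, to the right of the crate; origin under its centre
- clamp_b: bystander: another such white clamp, to the left of the fence; origin under its centre
- tape_roll: bystander: roll of clear tape lying flat on the left of the fence, 100 mm across, 45 mm high; origin under its centre
- mallet: bystander: a hammer lying on the right of the bench
- cap_cup: bystander: grey plastic cup, 76 mm across the rim, 50 mm high, to the right of the fence; origin under its centre
- short_tube: bystander: loose steel tube end, 25 mm diameter, 160 mm long, lying on the left of the bench
- spray_can: bystander: plain aluminium can, 56 mm diameter, 130 mm high, standing just right of the fence; origin under its centre

How it is judged (in metres and radians):
At the end, for the whole second after the job is handed in: The crate's origin is within 22 mm sideways of the empty bay's centre line and its far face within 10 mm of the back board, its x axis within 0.12 rad of the fence's, upright (tilt under 0.03 rad), flat on the bench and at rest (x of crate in the frame of bay_card between -0.01 and 0.006 m and y of crate in the frame of bay_card between -0.022 and 0.022 m and angle between the x axis of crate and the x axis of fence, either way round below 0.12 rad and angle between crate's own z axis and vertical below 0.03 rad and height (world z) of crate below 0.004 m and linear speed of crate below 0.01 m/s); the robot touches nothing.
It fails at once if the crate tips or rocks (tilt over 0.15 rad) (angle between crate's own z axis and vertical above 0.15 rad).
It fails at once if the crate is lifted (over 12 mm) (height (world z) of crate above 0.012 m).
It fails at once if the robot pushes or grips the upper part or the tubes (over 2 N) (contact force between any of the fingers, the arm and upper above 2 N).
It fails at once if a bystander is moved by more than 20 mm (distance of any of carton, clamp_a, clamp_b, tape_roll, mallet, cap_cup, short_tube, spray_can from where it was at the start of the episode above 0.02 m).
It also fails if it takes over 67 s, if anything falls off the work surface, if the arm or the gripper's body presses on something with over 40 N, if the wrist force passes 120 N, or if a joint passes its speed limit or range.

### The arm

A 6-joint arm with a two-finger parallel gripper is mounted at the origin on the work surface. World frame = base frame: x ahead of the robot, y to its left, z up, the work surface at z = 0. Lengths are in m, angles in degrees, forces in N, time in s.
With the tool pointing down it reaches from about 0.4 to 0.825 m from the base axis. Payload 7 kg.
Tool frame: the origin (TCP) lies between the finger pads; the fingertips stand 19 mm ahead of it and the grasp point (between the pads) is the TCP; x points along the fingers, y is the direction in which the jaws open and shut, and the axes are right-handed (so a half turn about x gives the same grasp; the last joint's range is limited). The gripper opens to 88 mm and grips with 3 to 60 N. Pads are 19 mm wide; open, the fingers measure 130 mm over their backs; the gripper's body (78 mm by 193 mm) begins 47 mm behind the grasp point.
Start: joints at [-48.925, 20.546, 0.682, 0, -70.136, -16.507], TCP at [0.281, -0.614, 0.246] pointing down, gripper open.
Joint ranges: [-176.03, 176.03], [-82.01, 121.73], [-58.28, 71.71], [-173.87, 95.51], [-174.79, -0.11], [-173.66, 173.66]. Speed limits (degrees/s): [136.94, 136.94, 172.46, 180, 180, 180].

### API

Orientations are given as [roll, pitch, yaw] about the fixed x, y, z axes, in that order (R = Rz(yaw) Ry(pitch) Rx(roll)).
In Python, from plant import * gives the robot as it stands.
- The arm moves only by the tool step_arm, never from a script. Its argument "steps" is a list of rows, each a list of 2 entries, a list of its own where there are three numbers: the shift along the tool's x, y, z in units of 0.02 m (1.0 is 0.02 m), then the turn about the tool's x in units of 6 degrees (1.0 is 6 degrees). A call has 1 to 20 rows; each row shifts and turns the commanded pose from where the row before left it, along the tool's axes as they then stand; what a row does not reach is not made up. A row lasts 1/12 s, in which the tool goes at most 41.7 mm and 7.16 degrees, less where a joint would pass 70% of its speed; a pose out of reach is approached as far as the arm can. A call with a number of a shift or a turn outside -1 to 1 is refused whole. A call with a gripper value outside its range is refused whole. "fingers" is the closure, from 0 (fully open) to 1 (shut), set as the call begins (left out, the last holds). The fingers move at their own pace and stop on an object; "grip_force" is the grip in N (left out, the last holds). Time passes only in rows, so rows that do not move let the fingers close. It gives the time, the measured TCP pose, the force and the opening at its end, in the units of the state.
- get_state(): the state, without advancing time (a new reading comes with each control period).
- capture(name): name is "scene" or "top" or "wrist"; returns the picture (384x512x3 uint8, blue, green, red); there is no depth.
- camera_model(name): a dict with "intrinsics" (3x3 intrinsics, pixels), "dist_coeffs" ([k1, k2, p1, p2, k3] as OpenCV has them; the pictures are not rectified), "rvec" (rotation vector, rad) and "tvec" (3), from world to camera coordinates, as OpenCV has them. Camera axes: x right, y down, z forward; pixel columns grow to the right and rows downward; lengths in m; the calibration is good to about 2 mm. A picture is of the moment at which its call begins: read the wrist's pose just before it. camera_model takes no time and is no camera call; for the wrist camera it gives the pose at the moment of the call.
- close_job(): hands the job in, once; it reports no verdict.
The state is a dict: "time_s": time; "joints": joint angles; "qd": joint speeds; "joint_torque": joint torques, N m; "tcp_pos": TCP position; "eef_rot": TCP orientation; "contact_force": force on the tool from outside, world axes, zero at the start; "moment": the same for the moment, N m; "gripper_width": finger opening in m.
Only numpy, scipy, OpenCV 4.12 (cv2) and the standard library are available. Lean on these libraries where they do the work, as an engineer would, in place of code of your own. Each camera call takes 0.05 s, during which the arm holds its last target.

## Working session

There is one attempt and no reset: what is moved stays moved. The work goes in short steps, Python scripts to look and compute and a tool call to move; the robot and the scene stay as the last step left them, time stands still between calls to the robot, and variables do not carry over. Pictures are saved under pics/ and viewed, and the job is handed in when it is done.

Besides the shell and the picture viewer there is one more tool, called after "Call:" in YAML: its name, and indented under it one key for each argument. step_arm: Moves the arm, as the interface text tells. Its arguments: {"type":"object","properties":{"steps":{"type":"array","items":{"type":"array"}},"fingers":{"type":"number"},"grip_force":{"type":"number"}},"required":["steps"]}

```bash
mkdir -p pics; ls
python3 - <<'E'
from plant import *
import cv2
print(get_state())
for n in("scene","top"):
    cv2.imwrite(f"pics/{n}0.png",capture(n)); m=camera_model(n); print(n,m)
E
```

```text
pics
{'time_s': 0.0, 'joints': array([-4.89260995e+01,  2.05904000e+01,  6.34168860e-01, -1.91960325e-02,
       -7.01344448e+01, -1.65062755e+01]), 'qd': array([-0.00513811, -0.05417834, -0.0705052 , -0.05290623,  0.04037106,
       -0.01809952]), 'joint_torque': array([ 2.41201858e-03, -5.82713914e+01,  2.93052810e+01,  6.99740499e+00,
        6.75927935e-03, -1.61017288e-04]), 'tcp_pos': array([ 0.28042714, -0.61350206,  0.24464024]), 'eef_rot': array([ 95.25225553,  89.90754526, 119.81334313]), 'contact_force': array([-0.0429719 , -0.28184693,  0.08343324]), 'moment': array([-0.02110313,  0.01677784, -0.00876674]), 'gripper_width': 0.08802311892115917}
scene {'intrinsics': array([[411.14680448,   0.        , 258.34729706],
       [  0.        , 411.14680448, 187.7124645 ],
       [  0.        ,   0.        ,   1.        ]]), 'dist_coeffs': array([-0.04964799,  0.        ,  0.        ,  0.        ,  0.        ]), 'rvec': array([ 2.22188111,  1.38630661, -0.43101384]), 'tvec': array([-0.22006437, -0.40661499,  1.70039508])}
top {'intrinsics': array([[438.89788148,   0.        , 257.49253022],
       [  0.        , 438.89788148, 181.71433454],
       [  0.        ,   0.        ,   1.        ]]), 'dist_coeffs': array([-0.13311766,  0.        ,  0.        ,  0.        ,  0.        ]), 'rvec': array([ 2.18575551, -2.02492684,  0.22411265]), 'tvec': array([-0.06070329,  0.57333194,  1.59769202])}
```

View pics/scene0.png

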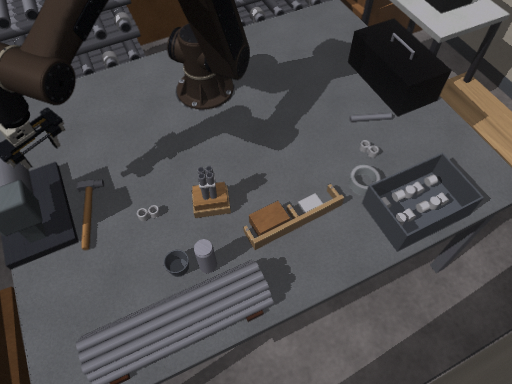

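View pics/top0.png

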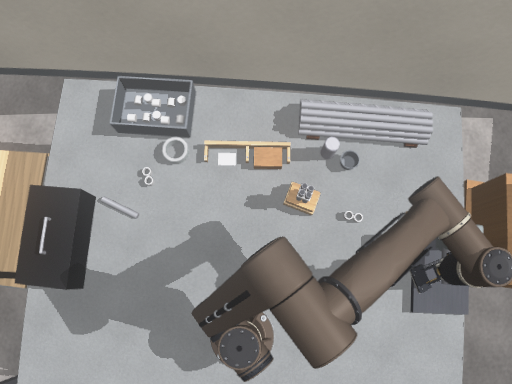

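Run:
```python
import cv2
i=cv2.imread("pics/top0.png")[60:310,100:420]
cv2.imwrite("pics/topz.png",cv2.resize(i,(768,600),interpolation=cv2.INTER_CUBIC))
```

```text
(no output)
```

View pics/topz.png

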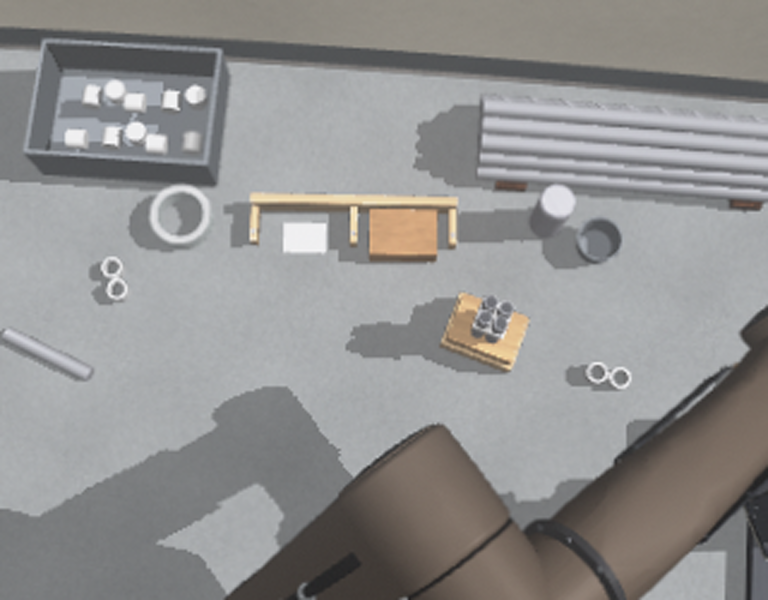

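The top view shows the fence at the top middle, with the white card at about (227,159). The crate is at about (302,198), askew, with the free bay on the left. Next I'll measure these.

```bash
cat > h.py <<'E'
import cv2,numpy as np
def ray(m,px):
    K=np.array(m["intrinsics"]);d=np.array(m["dist_coeffs"])
    u=cv2.undistortPoints(np.array(px,float).reshape(-1,1,2),K,d).reshape(-1,2)
    R=cv2.Rodrigues(np.array(m["rvec"]))[0];t=np.array(m["tvec"]).ravel()
    return -R.T@t,(np.c_[u,np.ones(len(u))])@R
def onz(m,px,z):
    c,d=ray(m,px); return c+d*((z-c[2])/d[:,2])[:,None]
def proj(m,P):
    return cv2.projectPoints(np.array(P,float).reshape(-1,1,3),m["rvec"],m["tvec"],np.array(m["intrinsics"]),np.array(m["dist_coeffs"]))[0].reshape(-1,2)
def rectinfo(P):
    r=cv2.minAreaRect((P[:,:2]*1000).astype(np.float32)); return r
E
python3 - <<'E'
from plant import *
from h import *
np.set_printoptions(precision=4,suppress=True)
m=camera_model("top"); I=cv2.imread("pics/top0.png"); h=cv2.cvtColor(I,cv2.COLOR_BGR2HSV)
white=((h[...,1]<30)&(h[...,2]>190)).astype(np.uint8)
def comp(mask,box):
    M=np.zeros_like(mask);x0,y0,x1,y1=box;M[y0:y1,x0:x1]=mask[y0:y1,x0:x1]
    c=max(cv2.findContours(M,0,1)[0],key=cv2.contourArea);return c.reshape(-1,2)
def s(c,z): 
    P=onz(m,c,z); r=rectinfo(P); print(r); return P
print("card");s(comp(white,(210,148,242,170)),0)
wood=((h[...,1]>70)&(h[...,0]<30)&(h[...,2]>80)).astype(np.uint8)
print("fence");c=comp(wood,(198,132,298,175));print(c.min(0),c.max(0))
# fence back board top edge pixels
print(onz(m,[(204,141.5),(290,144.0),(204.5,145.5),(290.5,148)],.05))
print("crate");c=comp(wood,(280,175,325,220));print(cv2.minAreaRect(c));s(c,.055)
for n,(p,z) in dict(can=((332,145),.13),cup=((349,160),.05),clampa=((354,217),.03),tape=((175,150),.045)).items(): print(n,onz(m,[p],z))
cv2.imwrite("pics/z1.png",cv2.resize(I[170:225,270:370],None,fx=8,fy=8,interpolation=cv2.INTER_CUBIC))
cv2.imwrite("pics/z2.png",cv2.resize(I[130:180,195:300],None,fx=7,fy=7,interpolation=cv2.INTER_CUBIC))
E
```

```text
card
((674.5589599609375, 113.99556732177734), (53.558311462402344, 68.45262145996094), 4.381415843963623)
fence
[254 147] [282 166]
[[ 0.7228  0.2033  0.05  ]
 [ 0.7383 -0.1314  0.05  ]
 [ 0.7067  0.1997  0.05  ]
 [ 0.7223 -0.1343  0.05  ]]
crate
((301.75335693359375, 197.34852600097656), (30.34193229675293, 22.885892868041992), 21.250505447387695)
((530.6077880859375, -188.02203369140625), (114.46967315673828, 88.30856323242188), 72.62084197998047)
can [[ 0.7218 -0.2827  0.13  ]]
cup [[ 0.6922 -0.3641  0.05  ]]
clampa [[ 0.474  -0.3946  0.03  ]]
tape [[0.6815 0.3137 0.045 ]]
```

View pics/z1.png

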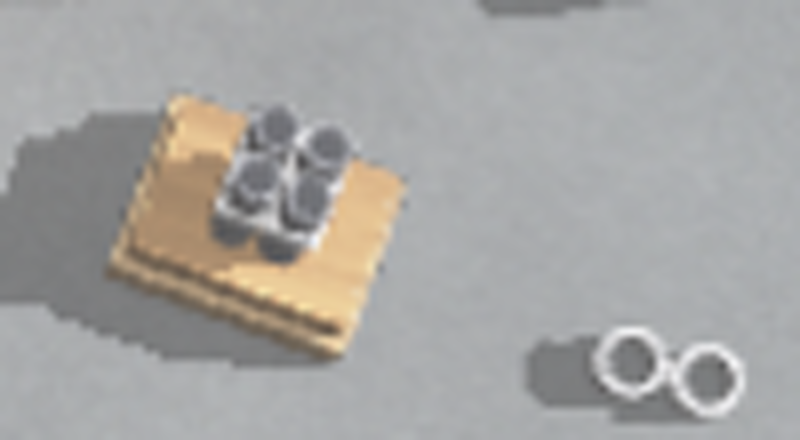

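View pics/z2.png

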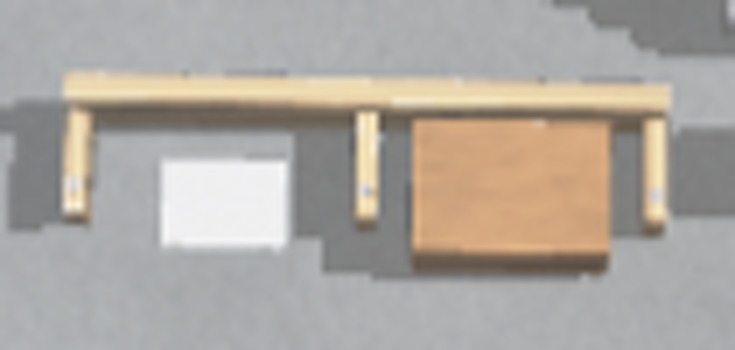

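The crate is at about (0.53, -0.19) with yaw near -17°. The fence yaw is about 3°. Before choosing how to push, I need the gripper body's real shape, because the tubes stand only 20 mm behind the -x face.

Run:
```python
from plant import *
from h import *
np.set_printoptions(precision=4,suppress=True)
print(camera_model("wrist"),get_state()["time_s"])
W=capture("wrist"); cv2.imwrite("pics/w0.png",W)
S=cv2.imread("pics/scene0.png")[60:200,0:150]; cv2.imwrite("pics/sg.png",cv2.resize(S,None,fx=4,fy=4,interpolation=cv2.INTER_CUBIC))
S=cv2.imread("pics/top0.png")[200:320,360:512]; cv2.imwrite("pics/tg.png",cv2.resize(S,None,fx=4,fy=4,interpolation=cv2.INTER_CUBIC))
p=[0.2804,-.6135,.2446]
from scipy.spatial.transform import Rotation as Ro
R=Ro.from_euler('xyz',get_state()["eef_rot"],degrees=True).as_matrix();print(R)
for n in("scene","top"):
  print(n,proj(camera_model(n),[np.array(p)+R@np.array(v) for v in([0,0,0],[-.047,.0965,0],[-.047,-.0965,0],[-.047,0,.039],[-.047,0,-.039])]))
m=camera_model("top"); 
c=np.array([[180,97],[405,182],[340,325],[130,248]])/8+[270,170]
P=onz(m,c,.072);print(P,P.mean(0),np.degrees(np.arctan2(*(P[0]-P[3])[[1,0]])),[np.linalg.norm(P[i]-P[i-1]) for i in range(4)])
I=cv2.imread("pics/top0.png");hh=cv2.cvtColor(I,cv2.COLOR_BGR2HSV);w=((hh[...,1]>50)&(hh[...,2]>150))
pts=[]
for x in range(208,289):
    col=I[132:150,x,0].astype(float)-I[132:150,x,2]  # b-r
    # back edge: first crossing to -25
    k=np.argmax(col<-25); a,b=col[k-1],col[k]; pts.append((x,132+k-1+(a+25)/(a-b)))
pts=np.array(pts);P=onz(m,pts,.05);f=np.polyfit(P[:,1],P[:,0],1);print("back edge top",f,"yaw",-np.degrees(np.arctan(f[0])),np.std(P[:,0]-np.polyval(f,P[:,1])))
```

```text
{'intrinsics': array([[341.2267,   0.    , 253.2099],
       [  0.    , 341.2267, 192.9971],
       [  0.    ,   0.    ,   1.    ]]), 'dist_coeffs': array([0.0218, 0.    , 0.    , 0.    , 0.    ]), 'rvec': array([-1.6008, -2.4905, -0.3699]), 'tvec': array([ 0.6738, -0.0366,  0.3916])} 0.1
[[-0.0006 -0.4157  0.9095]
 [ 0.0011  0.9095  0.4157]
 [-1.      0.0012 -0.0001]]
scene [[ 40.5589 152.5899]
 [ 60.7331 123.0331]
 [  4.4532 163.3286]
 [ 40.879  149.1053]
 [ 26.0793 136.1491]]
top [[430.8668 270.6301]
 [409.9283 281.5609]
 [462.2477 259.2685]
 [431.8166 258.9699]
 [441.1869 281.7599]]
[[ 0.5826 -0.1483  0.072 ]
 [ 0.5501 -0.2562  0.072 ]
 [ 0.4801 -0.2291  0.072 ]
 [ 0.509  -0.1293  0.072 ]] [ 0.5305 -0.1907  0.072 ] -14.470006674214664 [np.float64(0.07606866280030171), np.float64(0.11270522602524256), np.float64(0.0749909442943899), np.float64(0.10385364514883659)]
back edge top [-0.0575  0.7409] yaw 3.2885094459641118 0.0004050651719137101
```

View pics/w0.png

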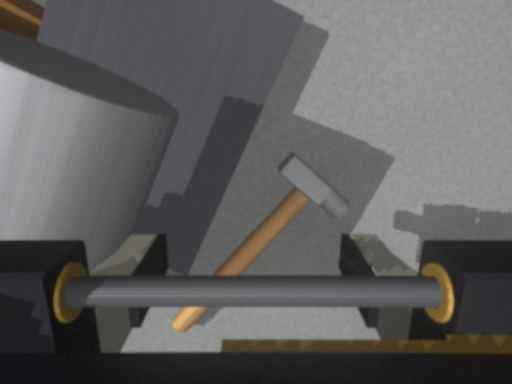

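View pics/sg.png

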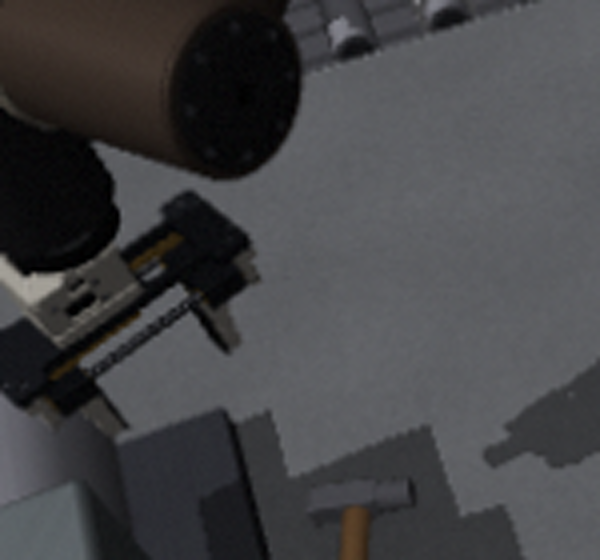

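View pics/tg.png

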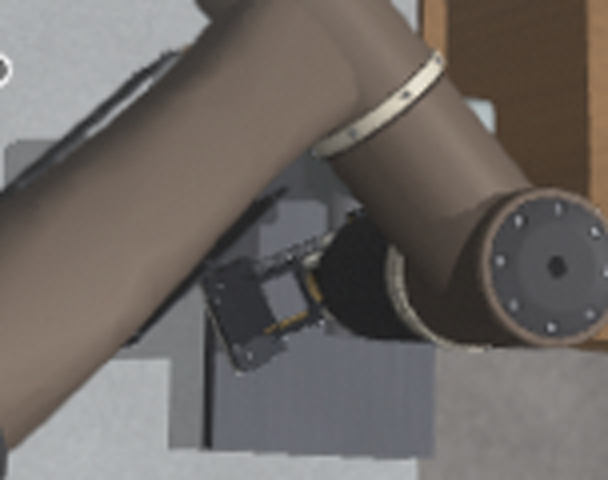

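Run:
```python
from plant import *
from h import *
from scipy.spatial.transform import Rotation as Ro
np.set_printoptions(precision=4,suppress=True)
s=get_state();p=s["tcp_pos"];R=Ro.from_euler('xyz',s["eef_rot"],degrees=True).as_matrix()
mw=camera_model("wrist");c=ray(mw,[(256,192)]);print("cam in tool",R.T@(c[0]-p),R.T@c[1][0])
S=cv2.imread("pics/scene0.png");m=camera_model("scene")
Z=cv2.resize(S[60:200,0:150],None,fx=5,fy=5,interpolation=cv2.INTER_CUBIC)
f=lambda v:tuple(int(q) for q in ((proj(m,[p+R@np.array(v)])[0]-[0,60])*5+2))
for z,col in((.039,(0,0,255)),(-.039,(255,0,0)),(0.0095,(0,255,255)),(-.0095,(255,255,0))):
    cv2.line(Z,f([-.047,.0965,z]),f([-.047,-.0965,z]),col,1)
for z,col in((.0095,(0,255,255)),(-.0095,(255,255,0))):
  for y in(.044,.065,-.044,-.065): cv2.line(Z,f([-.047,y,z]),f([.019,y,z]),col,1)
cv2.imwrite("pics/sg2.png",Z)
# tips in wrist image
print(proj(mw,[p+R@np.array(v) for v in([.019,.044,.0095],[.019,.044,-.0095],[.019,-.044,.0095],[.019,-.044,-.0095])]))
```

```text
cam in tool [-0.14    0.0006 -0.0788] [0.9578 0.0076 0.2874]
[[336.8307 266.7401]
 [339.4408 232.9781]
 [167.5661 266.7459]
 [164.8697 232.9924]]
```

View pics/sg2.png

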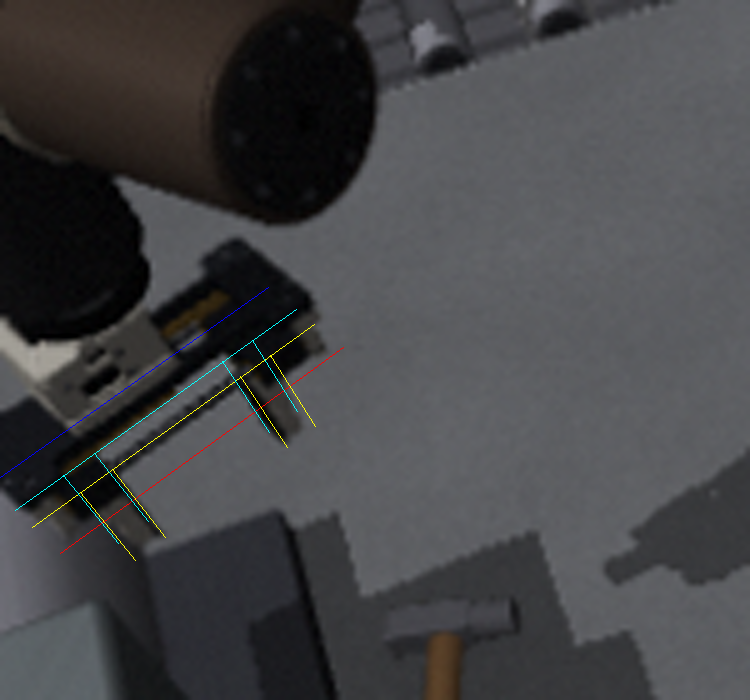

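The body is about 78 mm deep, symmetric in tool z. The -y face is 35 mm from the tubes, which leaves room for a two-finger push. The -x face (20 mm) only allows single-finger corner contact near its edges. Next I'll work out the fence-frame geometry.

```bash
cat >> h.py <<'E'
FY=np.radians(3.2); CARD=np.array([.6746,.1140])
def w2f(P):
    P=np.atleast_2d(P)[:,:2]-CARD; c,s=np.cos(FY),np.sin(FY)
    return P@np.array([[c,-s],[s,c]])*1000+[-45,81]
def f2w(P):
    P=(np.atleast_2d(P)[:,:2]-[-45,81])/1000; c,s=np.cos(FY),np.sin(FY)
    return P@np.array([[c,s],[-s,c]])+CARD
E
python3 - <<'E'
from plant import *
from h import *
np.set_printoptions(precision=1,suppress=True)
m=camera_model("top")
q=lambda pts,z:w2f(onz(m,np.array(pts)/7.+[195,130],z))
print("card",q([(162,158),(288,160),(288,247),(160,247)],0))
print("carton top",q([(413,119),(610,122),(608,252),(414,250)],.05))
print("rail ends top",q([(64,215),(88,215),(357,220),(378,220),(645,225),(665,225)],.035))
print("board back top",q([(66,72),(668,88)],.05))
print("crate",w2f([.5305,-.190]))
for P in([.722,-.283],[.692,-.364],[.474,-.395],[.6815,.3137]):print(w2f(P))
E
```

```text
card [[-21.3 115.1]
 [-21.1  43.2]
 [-72.2  41.7]
 [-73.7 114.1]]
carton top [[ -10.3  -27.8]
 [  -9.7 -137.1]
 [ -84.1 -136.5]
 [ -85.3  -30. ]]
rail ends top [[ -65.4  165.1]
 [ -65.1  151.7]
 [ -64.9    2.1]
 [ -64.7   -9.5]
 [ -64.3 -157.8]
 [ -64.1 -168.9]]
board back top [[  13.1  166. ]
 [  10.8 -169.2]]
crate [[-205.8 -214.5]]
[[ -19.8 -318. ]]
[[ -54.3 -397.2]]
[[-273.7 -416. ]]
[[-27. 280.]]
```

```bash
cat > sim.py <<'E'
import numpy as np, itertools
# obstacles in fence frame mm: (x0,y0,x1,y1)
OB=np.array([(-84,-137,0,-25),(-62,-6,15,6),(-62,156,15,168),(0,-170,15,170)],float)
g=np.linspace(-1,1,25)
E=np.array([(45*a,60*b) for a in g for b in(-1,1)]+[(45*b,60*a) for a in g for b in(-1,1)])
def dist(P,obs=OB):
    best=1e9
    for x0,y0,x1,y1 in obs:
        dx=np.maximum(np.maximum(x0-P[:,0],P[:,0]-x1),0);dy=np.maximum(np.maximum(y0-P[:,1],P[:,1]-y1),0)
        best=min(best,np.hypot(dx,dy).min())
    return best
def pts(C,th,L):
    c,s=np.cos(th),np.sin(th);return C+L@np.array([[c,s],[-s,c]])
def fing(e,half): return np.array([(e+half*a,-60-19*b) for a in g for b in(0,.5,1)])
def run(start,segs,e=-8,half=30,verbose=False):
    x,y,t=start;C=np.array([x,y],float);th=np.radians(t);mc=1e9;mf=1e9;F=fing(e,half);out=[]
    for n,d,k in segs:
        for _ in range(n):
            tm=th+np.radians(k)/2;C=C+d*np.array([-np.sin(tm),np.cos(tm)]);th+=np.radians(k)
            mc=min(mc,dist(pts(C,th,E)));mf=min(mf,dist(pts(C,th,F)))
        out.append((C.round(0).tolist(),round(np.degrees(th),1),round(mc,1),round(mf,1)))
        if mc<1: break
    return C,np.degrees(th),mc,mf,out
E
python3 - <<'E'
from sim import *
res=[]
for k1,n2,n3,k3,n4 in itertools.product((0,.5,1,-.5),range(0,18,2),range(3,14,2),(-1,-2,-3,-4,-5),range(0,12,2)):
    C,t,mc,mf,o=run((-204,-213,-20),[(10,10,k1),(n2,10,0),(n3,10,k3),(n4,10,0)])
    if mc>5 and mf>6 and 45<C[1]<100: res.append((C[0]-abs(C[1]-68)*.3+.3*min(mc,12),k1,n2,n3,k3,n4,o[-1]))
res.sort(key=lambda r:-r[0])
for r in res[:15]:print(r)
E
```

```text
(np.float64(-76.60851879368111), 1, 10, 13, -5, 0, ([-78.0, 73.0], np.float64(-75.0), np.float64(8.0), np.float64(65.5)))
(np.float64(-77.9792097198464), 0.5, 4, 11, -2, 6, ([-80.0, 67.0], np.float64(-37.0), np.float64(6.1), np.float64(30.0)))
(np.float64(-78.06675371606569), 0.5, 8, 5, -5, 8, ([-79.0, 65.0], np.float64(-40.0), np.float64(5.9), np.float64(32.0)))
(np.float64(-79.2494358513206), 1, 0, 13, -2, 8, ([-81.0, 67.0], np.float64(-36.0), np.float64(6.2), np.float64(29.5)))
(np.float64(-79.30099089916618), 0.5, 6, 7, -3, 8, ([-81.0, 68.0], np.float64(-36.0), np.float64(7.2), np.float64(30.6)))
(np.float64(-80.1222280893164), 1, 6, 7, -5, 8, ([-79.0, 60.0], np.float64(-45.0), np.float64(5.1), np.float64(35.2)))
(np.float64(-80.18893693662487), 0.5, 8, 13, -3, 0, ([-81.0, 65.0], np.float64(-54.0), np.float64(6.0), np.float64(47.2)))
(np.float64(-80.29218948681594), 0.5, 10, 7, -5, 4, ([-80.0, 63.0], np.float64(-50.0), np.float64(5.5), np.float64(42.9)))
(np.float64(-80.33353255478401), 0.5, 8, 11, -3, 2, ([-82.0, 66.0], np.float64(-48.0), np.float64(7.0), np.float64(43.8)))
(np.float64(-80.3488862182038), 1, 4, 7, -4, 10, ([-81.0, 65.0], np.float64(-38.0), np.float64(6.7), np.float64(31.5)))
(np.float64(-80.70732390280484), 1, 4, 11, -3, 6, ([-82.0, 64.0], np.float64(-43.0), np.float64(8.0), np.float64(37.2)))
(np.float64(-80.90317434687091), 0.5, 8, 9, -3, 4, ([-84.0, 68.0], np.float64(-42.0), np.float64(10.3), np.float64(40.0)))
(np.float64(-81.22982490157003), 1, 2, 13, -2, 8, ([-77.0, 87.0], np.float64(-36.0), np.float64(5.4), np.float64(37.9)))
(np.float64(-81.3057939980351), 1, 6, 7, -4, 10, ([-78.0, 85.0], np.float64(-38.0), np.float64(5.6), np.float64(39.8)))
(np.float64(-81.70061168494955), 0.5, 6, 13, -2, 2, ([-85.0, 69.0], np.float64(-41.0), np.float64(11.5), np.float64(40.4)))
```

Call:
step_arm:
  steps:
    - [[0,0,0],-0.9]
    - [[0,0,0],-0.9]
    - [[0,0,0],-0.9]
    - [[0,0,0],-0.9]
    - [[0,0,0],-0.9]
    - [[0,0,0],-0.9]
    - [[0,0,0],-0.9]
    - [[0,0,0],-0.9]
    - [[0,0,0],-0.9]
  fingers: 0.8

```text
time_s: 0.9
tcp_pos: [0.2806, -0.6137, 0.2451]
eef_rot: [47.8, 90.0, 121.2]
contact_force: [0.0, 0.1, 0.2]
gripper_width: 0.0334
```

```bash
cat >> h.py <<'E'
from scipy.spatial.transform import Rotation as Ro
def tool(s):
    R=Ro.from_euler('xyz',s["eef_rot"],degrees=True).as_matrix();return np.array(s["tcp_pos"]),R
def goto(s,fxy,z,fang):
    """shift units in tool frame (current axes) to fence-frame mm point, height z m; turn units to z-axis angle fang (fence deg)"""
    p,R=tool(s);t=np.r_[f2w(fxy)[0],z];d=R.T@(t-p)/.02
    a=np.degrees(np.arctan2(R[1,2],R[0,2]));turn=-(((fang+np.degrees(FY)-a)+180)%360-180)/6
    return d,turn
def where(s):
    p,R=tool(s);return w2f(p)[0],p[2],np.degrees(np.arctan2(R[1,2],R[0,2]))-np.degrees(FY)
def contactpt(C,yaw,lx,ly):
    t=np.radians(yaw);c,s=np.cos(t),np.sin(t);return np.array(C)+[c*lx-s*ly,s*lx+c*ly]
E
python3 - <<'E'
from plant import *
from h import *
np.set_printoptions(precision=3,suppress=True)
s=get_state();print(s["time_s"],where(s),s["gripper_width"],s["joints"],s["contact_force"])
T=contactpt((-204,-213),-20,-8,-69.5-28);print(T,goto(s,T,.10,70))
E
```

```text
0.9 (array([-479.042, -623.564]), np.float64(0.24513302869212925), np.float64(70.23557187804275)) 0.03337637999044618 [-48.922  20.568   0.66   -0.008 -70.136  32.36 ] [0.046 0.052 0.158]
[-244.865 -301.884] (array([ 7.263, -5.584, 19.092]), np.float64(0.03926197967379134))
```

Call:
step_arm:
  steps:
    - [[0.25,-0.28,0.955],0]
    - [[0.25,-0.28,0.955],0]
    - [[0.25,-0.28,0.955],0]
    - [[0.25,-0.28,0.955],0]
    - [[0.25,-0.28,0.955],0]
    - [[0.25,-0.28,0.955],0]
    - [[0.25,-0.28,0.955],0]
    - [[0.25,-0.28,0.955],0]
    - [[0.25,-0.28,0.955],0]
    - [[0.25,-0.28,0.955],0]
    - [[0.25,-0.28,0.955],0]
    - [[0.25,-0.28,0.955],0]
    - [[0.25,-0.28,0.955],0]
    - [[0.25,-0.28,0.955],0]
    - [[0.25,-0.28,0.955],0]
    - [[0.25,-0.28,0.955],0]
    - [[0.25,-0.28,0.955],0]
    - [[0.25,-0.28,0.955],0]
    - [[0.25,-0.28,0.955],0]
    - [[0.25,-0.28,0.955],0]

```text
time_s: 2.57
tcp_pos: [0.4987, -0.2797, 0.1452]
eef_rot: [87.0, 90.0, 160.1]
contact_force: [0.1, 0.1, -0.2]
gripper_width: 0.0175
```

Run:
```python
from plant import *
from h import *
np.set_printoptions(precision=3,suppress=True)
cv2.imwrite("pics/w1.png",capture("wrist"));cv2.imwrite("pics/t1.png",capture("top"))
s=get_state();print(s["time_s"],where(s),s["gripper_width"],s["joints"],s["contact_force"])
T=contactpt((-204,-213),-20,-8,-69.5-28);print(T,goto(s,T,.028,70))
```

```text
2.6667 (array([-242.044, -301.371]), np.float64(0.1445953397345983), np.float64(70.09215991900545)) 0.017789136277982544 [ -9.593  15.914 -20.262  -0.022 -53.896  -7.102] [ 1.35  -0.623 -0.584]
[-244.865 -301.884] (array([ 5.83 ,  0.116, -0.073]), np.float64(0.015359986500906567))
```

View pics/w1.png

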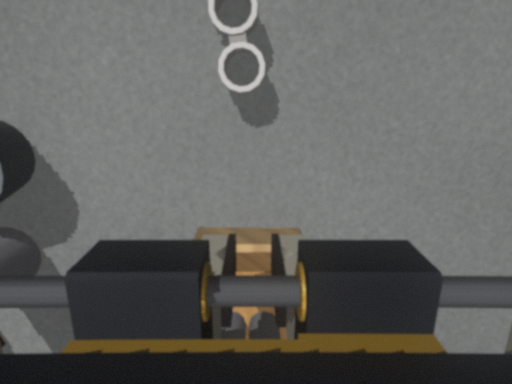

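View pics/t1.png

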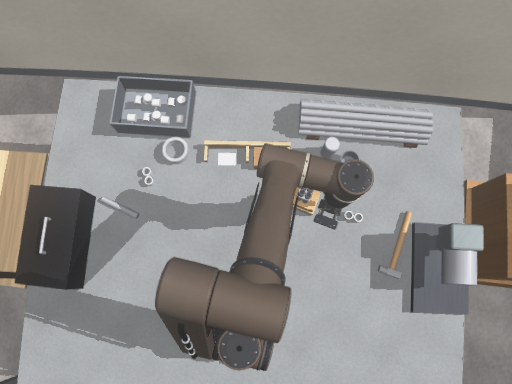

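Run:
```python
from plant import *
from h import *
np.set_printoptions(precision=1,suppress=True)
I=cv2.imread("pics/w1.png");m=camera_model("wrist");s=get_state()
Z=cv2.resize(I[200:350,150:350],None,fx=4,fy=4,interpolation=cv2.INTER_CUBIC);cv2.imwrite("pics/w1z.png",Z)
h=cv2.cvtColor(I,cv2.COLOR_BGR2HSV);k=((h[...,1]>80)&(h[...,0]<25)&(h[...,2]>60)).astype(np.uint8)
c=np.argwhere(k[215:238,180:320]);print(c.min(0)+[215,180],c.max(0)+[215,180])
P=[(196,229),(301,229)]
for z in(.004,.04):print(z,w2f(onz(m,P,z)))
print(contactpt((-204,-213),-20,-45,-60),contactpt((-204,-213),-20,45,-60))
```

```text
[228 196] [237 298]
0.004 [[-181.3 -280.7]
 [-268.8 -249. ]]
0.04 [[-192.5 -292.8]
 [-268.8 -265.1]]
[-266.8 -254. ] [-182.2 -284.8]
```

View pics/w1z.png

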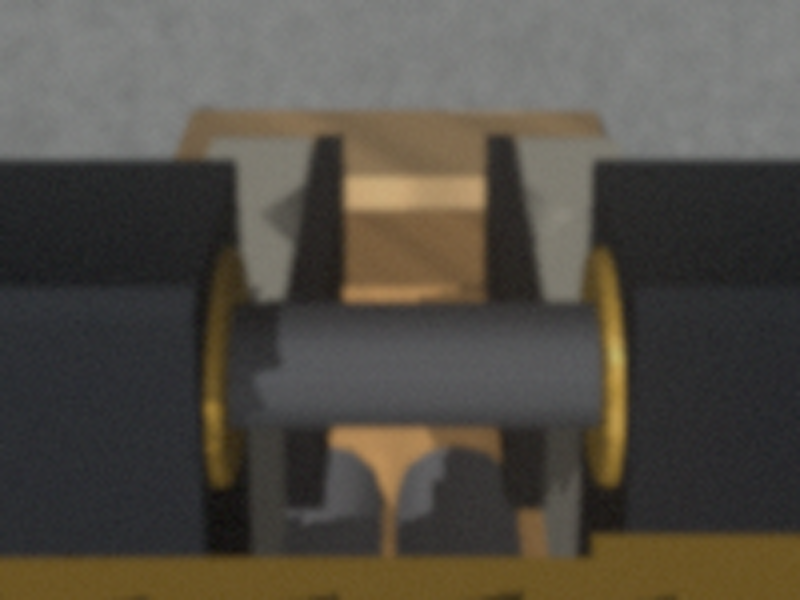

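The wrist view shows the -y face's bottom edge at about row 228, columns 197–301. That gives yaw -20° relative to the fence, and the face lies about 4 mm beyond the first estimate. I'm descending beside it.

Call:
step_arm:
  steps:
    - [[0.8,0,0],0]
    - [[0.8,0,0],0]
    - [[0.8,0,0],0]
    - [[0.8,0,0],0]
    - [[0.8,0,0],0]
    - [[0.8,0,0],0]
    - [[0.6,0,0],0]
    - [[0.43,0,0],0]
    - [[0,0,0],0]

```text
time_s: 3.42
tcp_pos: [0.4971, -0.2807, 0.0272]
eef_rot: [92.7, 89.8, 165.9]
contact_force: [-0.6, -0.1, -0.1]
gripper_width: 0.0177
```

Run:
```python
from plant import *
from h import *
np.set_printoptions(precision=2,suppress=True)
S=capture("scene");cv2.imwrite("pics/s2.png",cv2.resize(S[130:260,130:290],None,fx=4.5,fy=4.5,interpolation=cv2.INTER_CUBIC))
s=get_state();print(s["time_s"],where(s),s["contact_force"])
```

```text
3.4667 (array([-243.64, -303.39]), np.float64(0.02829020183992122), np.float64(69.95455504049507)) [-0.12  0.38  0.51]
```

View pics/s2.png

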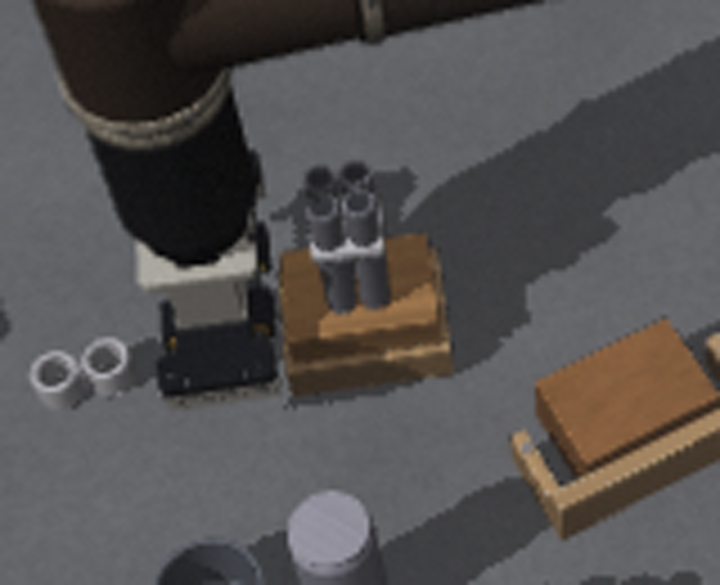

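Run:
```python
from plant import *
from h import *
np.set_printoptions(precision=1,suppress=True)
s=get_state();p,R=tool(s);m=camera_model("scene")
for z in(.08,.12,.16,.18,.2,.22,.25,.3):
    q=proj(m,[[p[0],p[1],z],*(np.r_[p[:2],z]+R@np.array([0,a,b]) for a,b in((0,.045),(0,-.045),(.045,0),(-.045,0)))]);print(z,((q-[130,130])*4.5).ravel())
```

```text
0.08 [218.6 294.9 281.4 286.2 155.6 303.6 215.5 243.3 221.9 348.4]
0.12 [208.7 264.1 273.1 255.2 144.  273.  205.6 211.8 211.9 318.4]
0.16 [198.2 231.7 264.4 222.7 131.8 240.7 195.3 178.6 201.3 286.8]
0.18 [192.8 214.8 259.9 205.7 125.5 223.9 190.  161.4 195.8 270.4]
0.2 [187.2 197.5 255.2 188.3 119.  206.7 184.5 143.7 190.1 253.5]
0.22 [181.5 179.7 250.4 170.4 112.3 189.  178.9 125.6 184.3 236.1]
0.25 [172.6 152.  243.  142.6 102.  161.5 170.1  97.4 175.3 209.1]
0.3 [157.  103.3 230.   93.7  83.8 113.  154.8  47.8 159.3 161.4]
```

Run:
```python
from plant import *
from h import *
s=get_state();p,R=tool(s);m=camera_model("scene")
S=cv2.imread("pics/s2.png")[100:450,20:420]
Z=cv2.resize(S,None,fx=1.7,fy=1.7,interpolation=cv2.INTER_CUBIC)
Z=cv2.convertScaleAbs(Z,alpha=1.8,beta=20)
t=np.linspace(0,2*np.pi,60)
for z,r,col in((.178,.045,(0,0,255)),(.178,.040,(0,255,0)),(.19,.045,(255,0,0))):
    q=proj(m,[[p[0]+r*np.cos(a),p[1]+r*np.sin(a),z] for a in t])
    q=(((q-[130,130])*4.5-[20,100])*1.7).astype(int);cv2.polylines(Z,[q],True,col,1)
cv2.imwrite("pics/s2z.png",Z)
```

```text
(no output)
```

View pics/s2z.png

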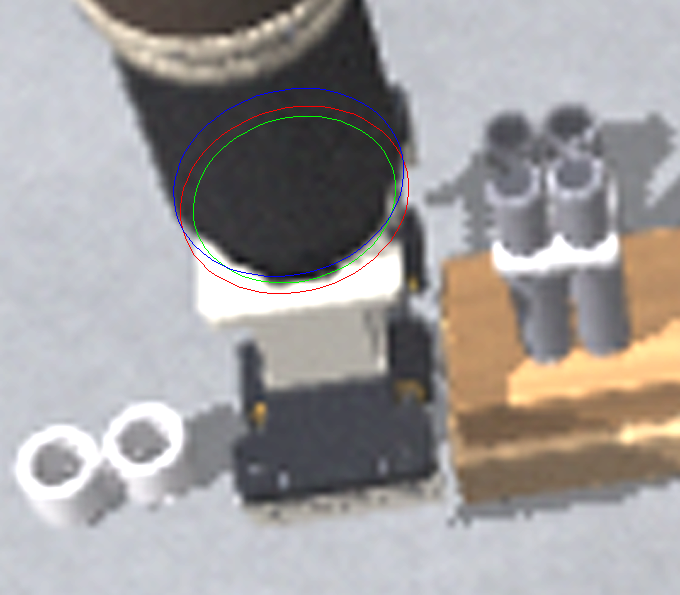

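The wrist cylinder (radius about 44 mm, above z≈0.18) would come close to the tube tops. I'm raising the tips to about 16 mm, then closing to contact.

Call:
step_arm:
  steps:
    - [[-0.35,0.05,0],0]
    - [[0,0.05,0.3],0]
    - [[0,0,0.3],0]
    - [[0,0,0.3],0]
    - [[0,0,0.3],0]
    - [[0,0,0.2],0]
    - [[0,0,0.1],0]
    - [[0,0,0.1],0]
    - [[0,0,0.1],0]

```text
time_s: 4.22
tcp_pos: [0.5064, -0.248, 0.0364]
eef_rot: [-170.9, 89.9, -97.7]
contact_force: [-1.5, -7.8, 3.2]
gripper_width: 0.0176
```

Run:
```python
from plant import *
from h import *
np.set_printoptions(precision=2,suppress=True)
S=capture("scene");cv2.imwrite("pics/s3.png",cv2.resize(S[140:240,150:270],None,fx=6,fy=6,interpolation=cv2.INTER_CUBIC))
s=get_state();print(s["time_s"],where(s),s["contact_force"])
```

```text
4.2667 (array([-233.03, -270.88]), np.float64(0.03642634370156519), np.float64(70.0013189864673)) [-1.95 -5.19  3.43]
```

View pics/s3.png

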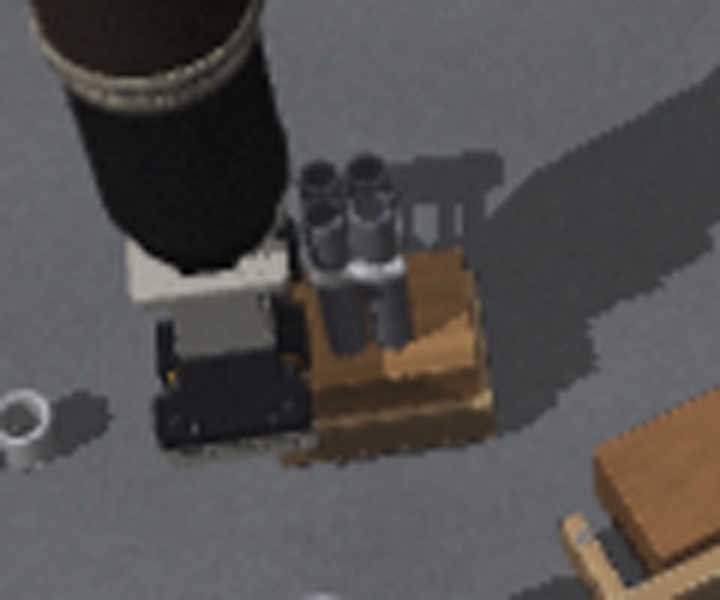

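In contact at about 8 N, and the tubes are clear of the wrist. Starting the drive.

Call:
step_arm:
  steps:
    - [[0,-0.03,0.4],-0.08]
    - [[0,-0.03,0.5],-0.08]
    - [[0,-0.03,0.5],-0.08]
    - [[0,-0.03,0.5],-0.08]
    - [[0,-0.03,0.5],-0.08]
    - [[0,-0.03,0.5],-0.08]
    - [[0,-0.03,0.5],-0.08]
    - [[0,-0.03,0.5],-0.08]
    - [[0,-0.03,0.5],-0.08]
    - [[0,-0.03,0.4],-0.08]
    - [[0,0,0.2],0]

```text
time_s: 5.18
tcp_pos: [0.5374, -0.1523, 0.0364]
eef_rot: [172.1, 89.9, -109.9]
contact_force: [-1.5, -8.6, 4.5]
gripper_width: 0.0176
```

Run:
```python
from plant import *
from h import *
np.set_printoptions(precision=2,suppress=True)
S=capture("scene");cv2.imwrite("pics/s4.png",cv2.resize(S[140:260,150:310],None,fx=5,fy=5,interpolation=cv2.INTER_CUBIC))
s=get_state();print(s["time_s"],where(s),s["contact_force"])
cv2.imwrite("pics/w4.png",capture("wrist"))
cv2.imwrite("pics/t4.png",capture("top")[110:230,190:350].repeat(5,0).repeat(5,1))
```

```text
5.2333 (array([-196.69, -176.81]), np.float64(0.03633796178362749), np.float64(74.83233528615547)) [-0.99 -2.18  1.72]
```

View pics/s4.png

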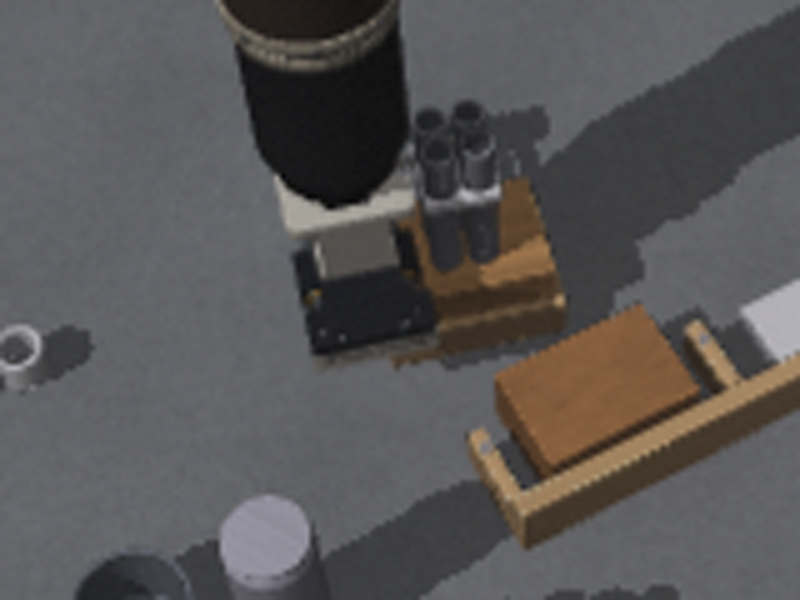

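View pics/w4.png

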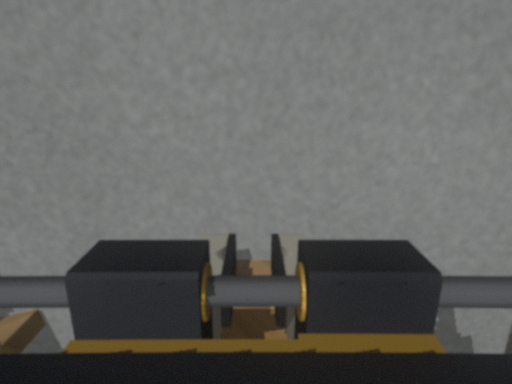

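View pics/t4.png

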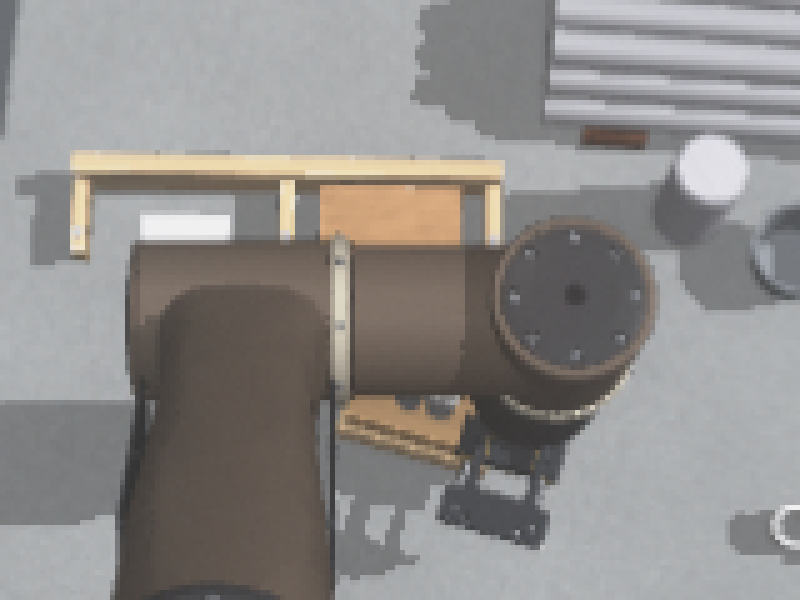

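Run:
```python
from plant import *
from h import *
from sim import *
np.set_printoptions(precision=1,suppress=True)
m=camera_model("scene")
q=lambda P,z:w2f(onz(m,np.array(P)/5.+[149.6,139.6],z))
print("base far-left top corner",q([(565,298)],.04),"carton top",q([(495,382),(640,308),(698,390),(545,470)],.05))
print(contactpt((-173.7,-111),-15.2,45,60))
import itertools
res=[]
for n2,n3,k3,n4 in itertools.product(range(2,12,1),range(4,13),(-2,-2.5,-3,-4),range(0,10)):
    C,t,mc,mf,o=run((-174,-111,-15.2),[(n2,10,0),(n3,10,k3),(n4,10,0)],e=-5)
    if mc>7 and mf>6 and 45<C[1]<100: res.append((C[0]-abs(C[1]-68)*.3+.3*min(mc,12),n2,n3,k3,n4,o[-1]))
res.sort(key=lambda r:-r[0])
for r in res[:12]:print(r)
```

```text
base far-left top corner [[-120.4  -63. ]] carton top [[ -82.  -135.7]
 [ -84.3  -27.3]
 [ -13.5  -26.3]
 [ -11.6 -138.5]]
[-114.5  -64.9]
(np.float64(-79.9624070872922), 6, 7, -3, 8, ([-81.0, 74.0], np.float64(-36.2), np.float64(9.1), np.float64(31.1)))
(np.float64(-80.01460776117011), 4, 10, -2, 7, ([-81.0, 75.0], np.float64(-35.2), np.float64(9.4), np.float64(30.1)))
(np.float64(-80.01995908560632), 5, 8, -2.5, 8, ([-81.0, 75.0], np.float64(-35.2), np.float64(9.5), np.float64(30.1)))
(np.float64(-80.50838041322595), 5, 12, -2, 4, ([-81.0, 74.0], np.float64(-39.2), np.float64(8.4), np.float64(35.5)))
(np.float64(-80.53916543221456), 7, 8, -3, 6, ([-81.0, 74.0], np.float64(-39.2), np.float64(8.6), np.float64(35.4)))
(np.float64(-80.55447755050734), 8, 6, -4, 7, ([-82.0, 73.0], np.float64(-39.2), np.float64(8.8), np.float64(35.3)))
(np.float64(-80.67740823574815), 5, 11, -2.5, 4, ([-81.0, 62.0], np.float64(-42.7), np.float64(7.2), np.float64(32.0)))
(np.float64(-80.84235043493399), 6, 9, -2.5, 6, ([-82.0, 74.0], np.float64(-37.7), np.float64(9.4), np.float64(34.0)))
(np.float64(-81.08288641663184), 7, 12, -2.5, 2, ([-82.0, 73.0], np.float64(-45.2), np.float64(7.5), np.float64(43.1)))
(np.float64(-81.12483879146245), 8, 10, -3, 3, ([-82.0, 73.0], np.float64(-45.2), np.float64(7.7), np.float64(43.0)))
(np.float64(-81.25624989233333), 9, 7, -4, 5, ([-82.0, 73.0], np.float64(-43.2), np.float64(8.5), np.float64(40.8)))
(np.float64(-81.29284036687363), 10, 11, -4, 0, ([-83.0, 71.0], np.float64(-59.2), np.float64(8.3), np.float64(53.4)))
```

Call:
step_arm:
  steps:
    - [[0,0,0.5],0]
    - [[0,0,0.5],0]
    - [[0,0,0.5],0]
    - [[0,0,0.5],0]
    - [[0,0,0.5],0]
    - [[0,0.15,0.5],0.42]
    - [[0,0.15,0.5],0.42]
    - [[0,0.15,0.5],0.42]
    - [[0,0.15,0.5],0.42]
    - [[0,0.15,0.5],0.42]
    - [[0,0.15,0.5],0.42]
    - [[0,0.15,0.5],0.42]
    - [[0,0.15,0.4],0.42]

```text
time_s: 6.42
tcp_pos: [0.5506, -0.0234, 0.0359]
eef_rot: [147.9, 89.7, -154.5]
contact_force: [-6.0, -11.0, 10.7]
gripper_width: 0.0174
```

Run:
```python
from plant import *
from h import *
np.set_printoptions(precision=2,suppress=True)
S=capture("scene");cv2.imwrite("pics/s5.png",cv2.resize(S[120:260,200:360],None,fx=4.2,fy=4.2,interpolation=cv2.INTER_CUBIC))
s=get_state();p,z,a=where(s);print(s["time_s"],p,z,a,s["contact_force"])
print("C",contactpt(p,a-90,5,69.5))
cv2.imwrite("pics/t5.png",capture("top")[110:230,190:350].repeat(5,0).repeat(5,1))
```

```text
6.4667 [-175.72  -47.96] 0.035841288913905964 54.28589533534766 [-4.93 -2.63  5.05]
C [-131.09    5.55]
```

View pics/s5.png

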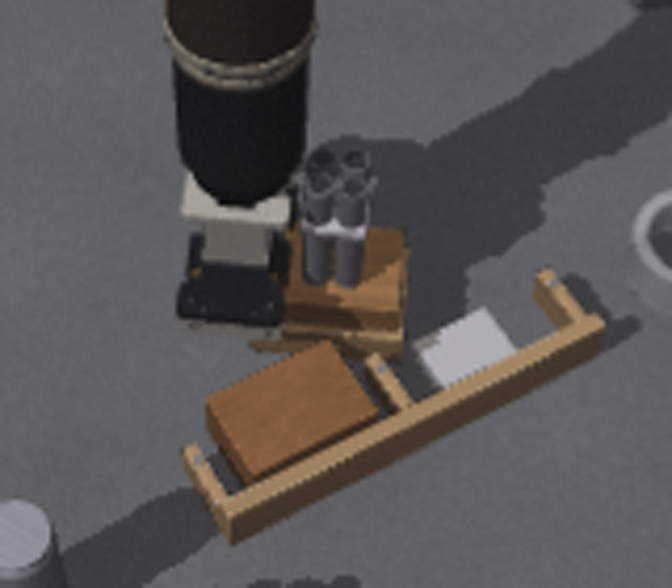

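View pics/t5.png

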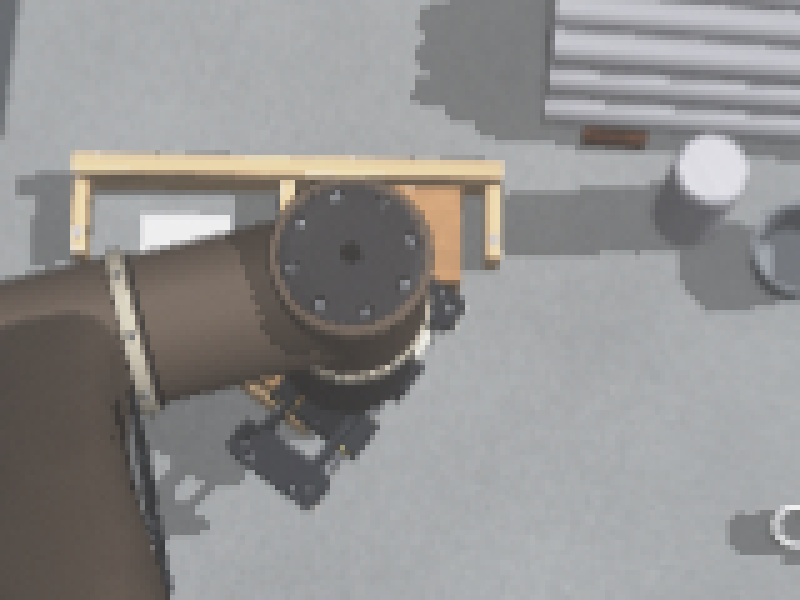

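Run:
```python
from plant import *
from h import *
from sim import *
np.set_printoptions(precision=1,suppress=True)
I=cv2.imread("pics/s5.png");cv2.imwrite("pics/s5z.png",cv2.resize(I[210:400,170:450],None,fx=2.8,fy=2.8,interpolation=cv2.INTER_CUBIC))
m=camera_model("scene")
f=lambda P:(proj(m,np.c_[f2w(P[:,:2]),P[:,2]])-[199.6,119.6])*4.2
C=(-131,5.5);a=-35.7
for z in(.04,.004):print(z,f(np.array([[*contactpt(C,a,x,y),z] for x,y in((45,60),(45,-60),(-45,60))])))
print(run((-174,-111,-15.2),[(5,10,0),(8,10,-2.5),(8,10,0)],e=-5)[4])
print(run((-131,5.5,-35.7),[(9,10,0)],e=-5)[4])
```

```text
0.04 [[404.3 343.3]
 [251.7 329.3]
 [411.5 249.2]]
0.004 [[401.3 366.9]
 [252.1 353.1]
 [408.6 274. ]]
[([-161.0, -63.0], np.float64(-15.2), np.float64(19.4), np.float64(68.5)), ([-127.0, 9.0], np.float64(-35.2), np.float64(9.9), np.float64(57.2)), ([-81.0, 75.0], np.float64(-35.2), np.float64(9.5), np.float64(30.1))]
[([-78.0, 79.0], np.float64(-35.7), np.float64(6.9), np.float64(31.0))]
```

View pics/s5z.png

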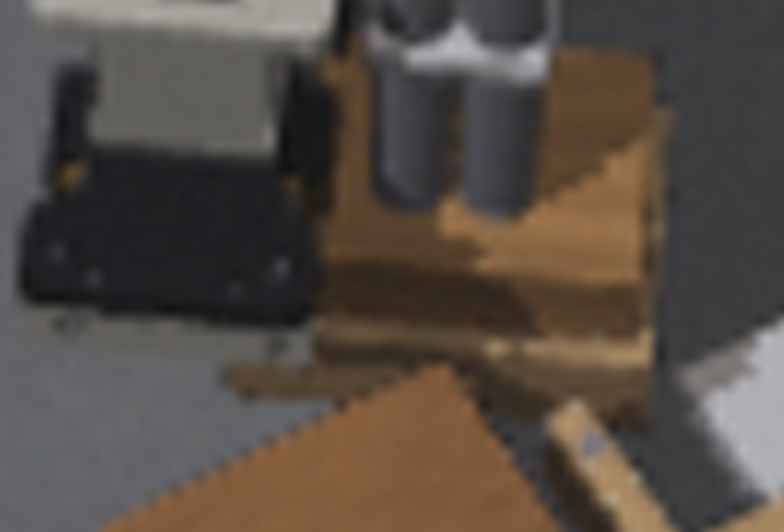

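Run:
```python
from sim import *
res=[]
K=(-4,-2,0,2,4,6)
for n1,k1,n2,k2,n3,k3 in itertools.product((2,4,6),K,(2,4,6),K,(0,2,4,6),K):
    C,t,mc,mf,o=run((-133,5.5,-35.7),[(n1,10,k1),(n2,10,k2),(n3,10,k3)],e=-5)
    if mc>4 and mf>6 and 60<C[1]<95: res.append((C[0]+19*abs(np.radians(t))+.3*min(mc,8),(n1,k1),(n2,k2),(n3,k3),o[-1]))
res.sort(key=lambda r:-r[0])
for r in res[:25]:print(r)
```

```text
(np.float64(-59.73026200344463), (2, 0), (2, -2), (4, -4), ([-80.0, 64.0], np.float64(-55.7), np.float64(4.7), np.float64(42.9)))
(np.float64(-60.528674404812556), (2, 2), (2, -4), (4, -4), ([-81.0, 65.0], np.float64(-55.7), np.float64(5.8), np.float64(44.2)))
(np.float64(-60.528674404812556), (2, 2), (4, -4), (2, -4), ([-81.0, 65.0], np.float64(-55.7), np.float64(5.8), np.float64(44.2)))
(np.float64(-60.528674404812556), (2, 2), (6, -4), (0, -4), ([-81.0, 65.0], np.float64(-55.7), np.float64(5.8), np.float64(44.2)))
(np.float64(-60.528674404812556), (2, 2), (6, -4), (0, -2), ([-81.0, 65.0], np.float64(-55.7), np.float64(5.8), np.float64(44.2)))
(np.float64(-60.528674404812556), (2, 2), (6, -4), (0, 0), ([-81.0, 65.0], np.float64(-55.7), np.float64(5.8), np.float64(44.2)))
(np.float64(-60.528674404812556), (2, 2), (6, -4), (0, 2), ([-81.0, 65.0], np.float64(-55.7), np.float64(5.8), np.float64(44.2)))
(np.float64(-60.528674404812556), (2, 2), (6, -4), (0, 4), ([-81.0, 65.0], np.float64(-55.7), np.float64(5.8), np.float64(44.2)))
(np.float64(-60.528674404812556), (2, 2), (6, -4), (0, 6
[... 1454 characters left out ...]
at64(-31.7), np.float64(4.4), np.float64(25.1)))
(np.float64(-62.72302819383811), (4, 0), (2, -4), (4, 4), ([-74.0, 86.0], np.float64(-27.7), np.float64(5.7), np.float64(22.8)))
(np.float64(-62.823639230840975), (2, 0), (2, 0), (4, -4), ([-82.0, 67.0], np.float64(-51.7), np.float64(7.1), np.float64(39.6)))
(np.float64(-62.823639230840975), (4, 0), (2, -4), (2, -4), ([-82.0, 67.0], np.float64(-51.7), np.float64(7.1), np.float64(39.6)))
(np.float64(-62.823639230840975), (4, 0), (4, -4), (0, -4), ([-82.0, 67.0], np.float64(-51.7), np.float64(7.1), np.float64(39.6)))
(np.float64(-62.823639230840975), (4, 0), (4, -4), (0, -2), ([-82.0, 67.0], np.float64(-51.7), np.float64(7.1), np.float64(39.6)))
```

Call:
step_arm:
  steps:
    - [[0,0,0.4],0]
    - [[0,0,0.5],0]
    - [[0,0,0.5],0]
    - [[0,0,0.5],0]
    - [[0,0.24,0.5],0.67]
    - [[0,0.24,0.5],0.67]
    - [[0,-0.24,0.5],-0.67]
    - [[0,-0.24,0.5],-0.67]
    - [[0,-0.24,0.5],-0.67]
    - [[0,-0.24,0.4],-0.67]

```text
time_s: 7.35
tcp_pos: [0.6117, 0.0508, 0.0353]
eef_rot: [135.8, 89.7, -158.2]
contact_force: [-12.6, -11.7, 9.1]
gripper_width: 0.0175
```

Run:
```python
from plant import *
from h import *
np.set_printoptions(precision=2,suppress=True)
S=capture("scene");cv2.imwrite("pics/s6.png",cv2.resize(S[120:260,240:380],None,fx=4.2,fy=4.2,interpolation=cv2.INTER_CUBIC))
s=get_state();p,z,a=where(s);print(s["time_s"],p,z,a,s["contact_force"])
print("C",contactpt(p,a-90,5,69.5))
```

```text
7.4 [-109.37   22.25] 0.03533554880550612 63.19059113979969 [ 1.65 -3.23 -0.14]
C [-73.56  82.03]
```

View pics/s6.png

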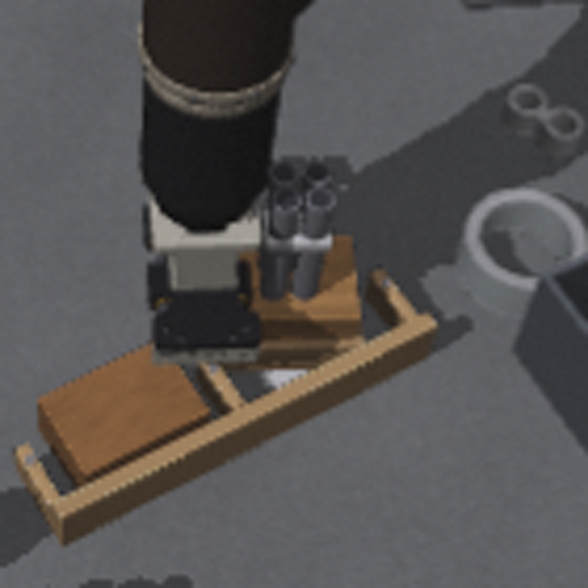

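Crate is at about (-74, 82) mm in the fence frame with yaw -27°, and its far-left corner is inside the bay. Backing off now, then going round to the right edge of the -x face with the tool turned so the body clears the tubes.

Call:
step_arm:
  steps:
    - [[0,0,-0.5],0]
    - [[0,0,-0.8],0]
    - [[0,0.8,-0.45],0]
    - [[0,0.9,-0.45],0]
    - [[0,0.9,-0.45],0]
    - [[0,0.9,-0.45],0]
    - [[0,0,0],1]
    - [[0,0,0],1]
    - [[0,0,0],1]
    - [[0,0,0],1]
    - [[0,0,0],1]
    - [[0,0,0],1]
    - [[0,0,0],0.1]
  fingers: 0.55

```text
time_s: 8.48
tcp_pos: [0.5237, 0.0234, 0.0361]
eef_rot: [19.9, 89.9, 48.8]
contact_force: [0.4, -0.4, -0.7]
gripper_width: 0.0396
```

```bash
cat > look.py <<'E'
from plant import *
from h import *
import sys
np.set_printoptions(precision=2,suppress=True)
tag=sys.argv[1]
S=capture("scene");cv2.imwrite(f"pics/s{tag}.png",cv2.resize(S[130:240,260:370],None,fx=5.4,fy=5.4,interpolation=cv2.INTER_CUBIC))
T=capture("top");cv2.imwrite(f"pics/t{tag}_raw.png",T);cv2.imwrite(f"pics/t{tag}.png",cv2.resize(T[110:230,180:300],None,fx=5,fy=5,interpolation=cv2.INTER_CUBIC))
s=get_state();p,z,a=where(s);print(s["time_s"],p,z,a,s["contact_force"],s["gripper_width"])
E
python3 look.py 7
```

```text
8.5833 [-200.51   -0.83] 0.036088927680411435 26.141547053620034 [-0.41  0.54 -0.28] 0.03947490378891632
```

View pics/s7.png

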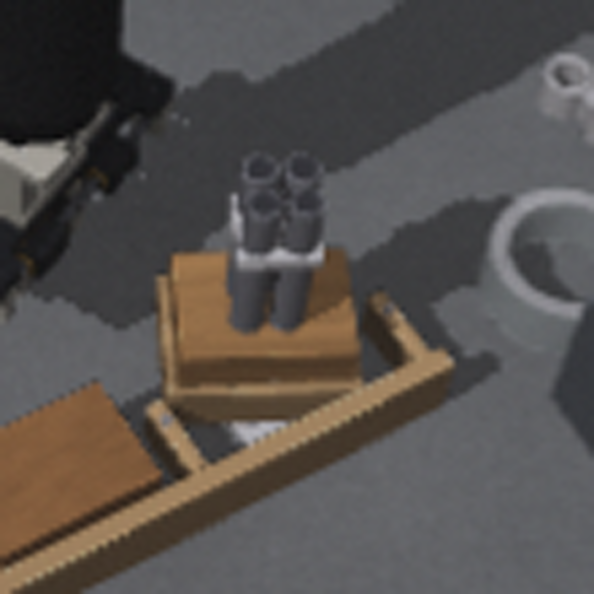

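View pics/t7.png

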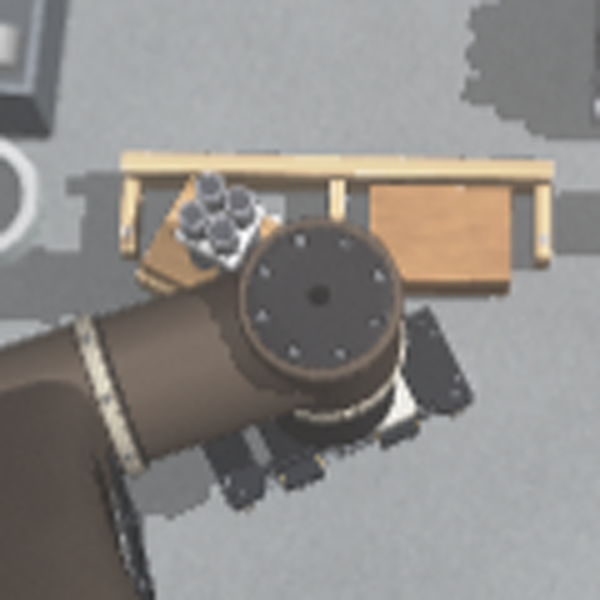

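Run:
```python
from plant import *
from h import *
np.set_printoptions(precision=1,suppress=True)
m=camera_model("scene")
q=lambda P,z:w2f(onz(m,(np.array(P)+.5)/5.4-.5+[260,130],z))
A=q([(172,253),(345,248),(360,355),(182,357)],.072);print(A,A.mean(0))
y=A[1]-A[0];y2=A[2]-A[3];x=A[3]-A[0];x2=A[2]-A[1]
for v in(y,y2):print(np.linalg.norm(v),np.degrees(np.arctan2(v[1],v[0]))-90)
for v in(x,x2):print(np.linalg.norm(v),np.degrees(np.arctan2(v[1],v[0])))
print("base far top",q([(170,393),(361,385)],.04),"left near",q([(160,278)],.04))
print("rail mid tip top",q([(148,407)],.035))
```

```text
[[-133.4   54.4]
 [ -84.1  149.1]
 [ -14.8  113. ]
 [ -65.9   19.9]] [-74.5  84.1]
106.76270699563351 -27.497261561285185
106.25364547788807 -28.74964529809356
75.80346625266905 -27.117949724019365
78.12414251249376 -27.521177560635273
base far top [[-63.8  12.3]
 [-11.4 116.3]] left near [[-139.    51.1]]
rail mid tip top [[-64.4  -2.7]]
```

Measured crate C=(-74,83), yaw -27.5°, matching dead reckoning. Moving to the standoff for the right-edge push.

Call:
step_arm:
  steps:
    - [[0,0.77,0],0]
    - [[0,0.77,0],0]
    - [[0,0.77,0],0]
    - [[0,0.77,0],0]
    - [[0,0.77,0],0]
    - [[0,0,0.6],0]
    - [[0,0,0.7],0]
    - [[0,0,0.7],0]
    - [[0,0,0.7],0]
    - [[0,0,0.46],0]
    - [[0,0,0],0]

```text
time_s: 9.5
tcp_pos: [0.5433, 0.123, 0.0359]
eef_rot: [-7.1, 89.9, 22.3]
contact_force: [0.7, -0.2, 0.2]
gripper_width: 0.0393
```

```bash
python3 look.py 8
```

```text
9.6 [-177.68   96.34] 0.03562696642057557 26.082346625235285 [-0.52  0.03 -1.32] 0.039428508100044814
```

View pics/s8.png

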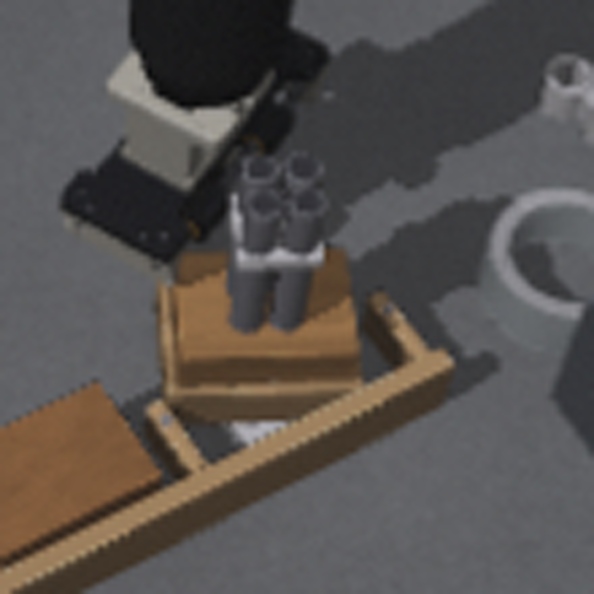

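View pics/t8.png

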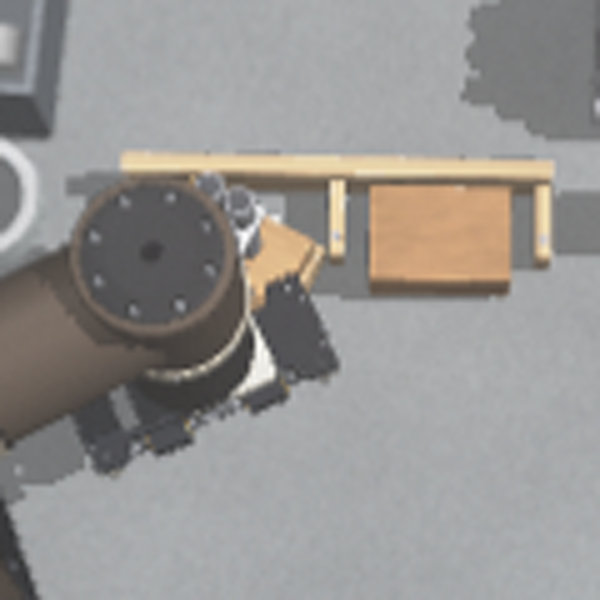

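Call:
step_arm:
  steps:
    - [[0,-0.16,0.12],0]
    - [[0,-0.16,0.12],0]
    - [[0,-0.16,0.12],0]
    - [[0,-0.1,0.08],0]
    - [[0,-0.05,0.04],0]
    - [[0,0,0],0]

```text
time_s: 10.1
tcp_pos: [0.5567, 0.1159, 0.0359]
eef_rot: [-7.4, 90.0, 21.8]
contact_force: [-0.2, -0.5, -0.1]
gripper_width: 0.0397
```

```bash
python3 look.py 9
```

```text
10.2 [-162.95   89.57] 0.035908659198178865 26.037093338290546 [ 0.94  0.24 -0.43] 0.03967897085945104
```

View pics/s9.png

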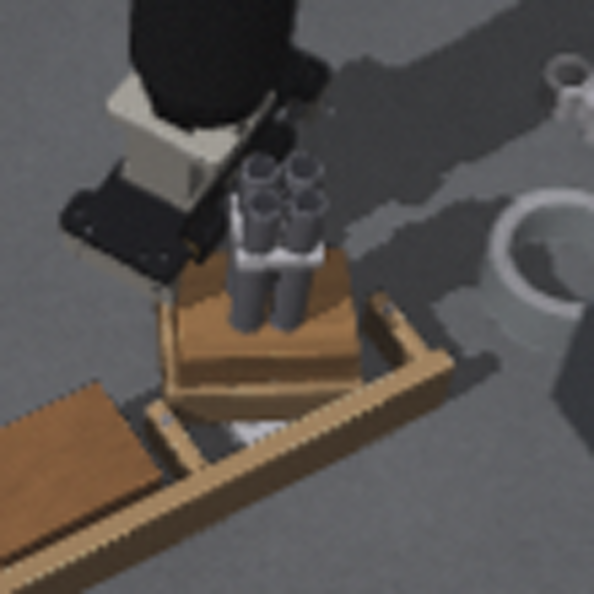

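Call:
step_arm:
  steps:
    - [[0,-0.08,0.06],0]
    - [[0,-0.08,0.06],0]
    - [[0,0,0],0]

```text
time_s: 10.45
tcp_pos: [0.5601, 0.1144, 0.0359]
eef_rot: [161.5, 90.0, -169.2]
contact_force: [-0.3, 0.4, -0.2]
gripper_width: 0.0393
```

```bash
python3 look.py 10
python3 - <<'E'
import cv2,numpy as np
a=cv2.imread("pics/s9.png").astype(int);b=cv2.imread("pics/s10.png").astype(int)
d=np.abs(a-b).max(2);print(d[330:420,170:360].mean(),d[0:200,0:200].mean())
E
```

```text
10.55 [-159.39   87.87] 0.035899171194780706 26.042317628516372 [-0.94 -0.08 -0.5 ] 0.039574390676344946
1.4305847953216375 4.555525
```

No contact yet where the outer finger corner should already touch, so the tips must be slimmer than 130 mm over the backs. I'm shifting 8 mm right to keep the body off the tubes, then easing forward.

Call:
step_arm:
  steps:
    - [[0,-0.12,-0.16],0]
    - [[0,-0.12,-0.16],0]
    - [[0,-0.16,0.12],0]
    - [[0,-0.08,0.06],0]
    - [[0,0,0],0]

```text
time_s: 10.97
tcp_pos: [0.561, 0.1035, 0.0356]
eef_rot: [175.9, 89.8, -154.9]
contact_force: [-4.3, -1.0, 2.8]
gripper_width: 0.0394
```

```bash
python3 look.py 11
```

```text
11.0667 [-158.92   76.9 ] 0.0355954513977638 25.98493593281391 [-5.61 -2.03  3.07] 0.03951261859499066
```

View pics/s11.png

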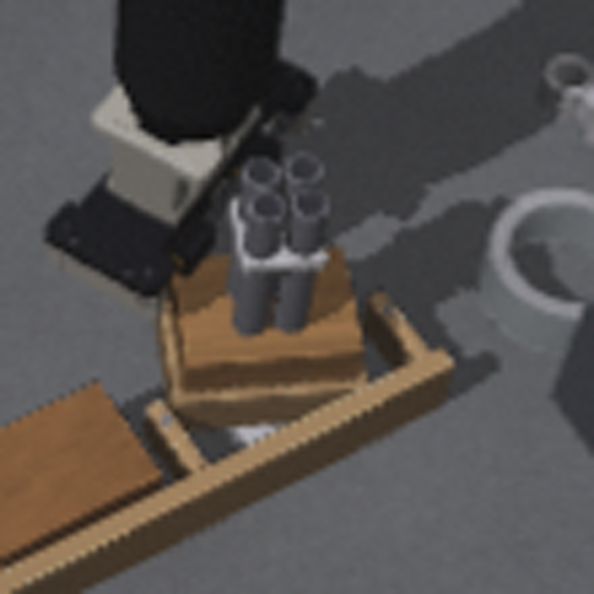

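View pics/t11.png

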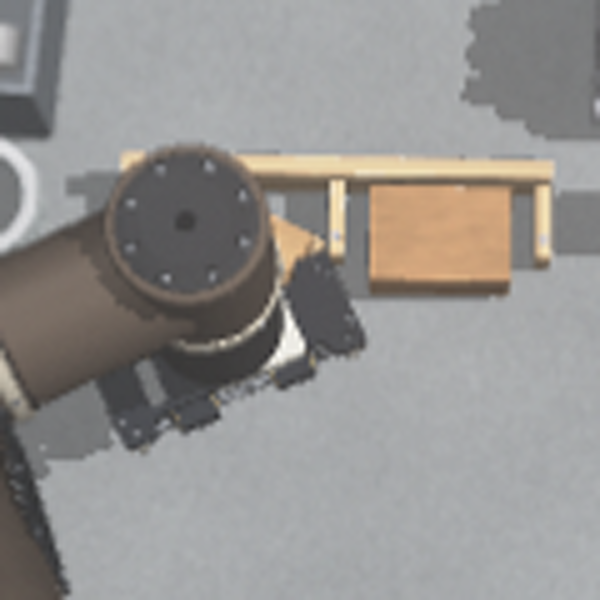

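Call:
step_arm:
  steps:
    - [[0,-0.25,-0.03],-0.5]
    - [[0,-0.25,-0.03],-0.5]
    - [[0,-0.25,-0.03],-0.5]
    - [[0,-0.25,-0.03],-0.5]
    - [[0,0,0],0]

```text
time_s: 11.48
tcp_pos: [0.5712, 0.0856, 0.0357]
eef_rot: [169.6, 89.9, -149.1]
contact_force: [-2.6, -0.9, 0.7]
gripper_width: 0.0394
```

```bash
python3 look.py 12
```

```text
11.5833 [-149.72   59.11] 0.03578387193662984 37.90030022311478 [-2.01 -0.34 -0.01] 0.03969696929690128
```

View pics/s12.png

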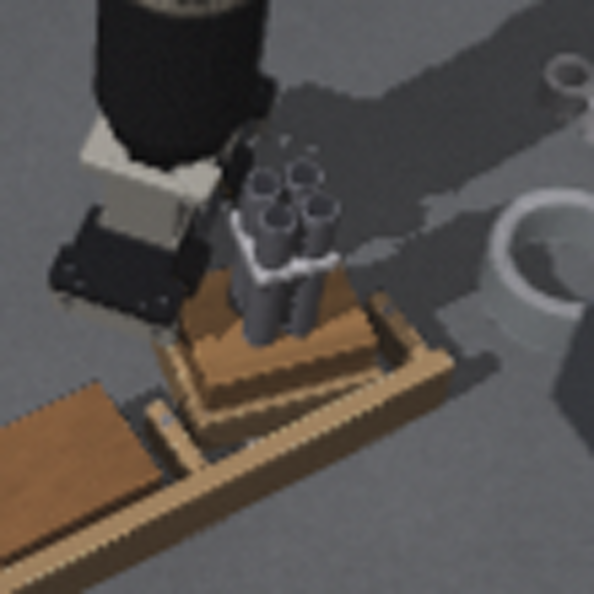

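```bash
cat > meas.py <<'E'
from plant import *
from h import *
# corners of upper top: far-right (39,-54), far-left (39,54), near-left(-39,54) in s-image zoom px
def meas(fr,fl,nl=None):
    m=camera_model("scene")
    A=w2f(onz(m,(np.array([q for q in(fr,fl,nl) if q])+.5)/5.4-.5+[260,130],.072))
    v=A[1]-A[0];yaw=np.degrees(np.arctan2(v[1],v[0]))-90
    M=(A[0]+A[1])/2; C=contactpt(M,yaw,-39,0); print("len",np.linalg.norm(v).round(1),"yaw",yaw.round(1),"C",C.round(1))
    if nl: u=A[1]-A[2];print("x len",np.linalg.norm(u).round(1),"yaw",np.degrees(np.arctan2(u[1],u[0])).round(1))
    for l in((45,60),(45,-60),(-45,-54)):print(l,contactpt(C,yaw,*l).round(1))
E
python3 -c "
from meas import *
meas((204,378),(379,339),(345,268))"
```

```text
len 109.6 yaw -15.0 C [-70.4  86.5]
x len 54.2 yaw -12.1
(45, 60) [-11.5 132.8]
(45, -60) [-42.5  16.9]
(-45, -54) [-127.9   46. ]
```

Call:
step_arm:
  steps:
    - [[0,-0.25,-0.02],-0.5]
    - [[0,-0.25,-0.02],-0.5]
    - [[0,-0.25,-0.02],-0.5]
    - [[0,-0.25,-0.02],-0.5]
    - [[0,-0.25,-0.02],-0.5]
    - [[0,-0.25,-0.02],-0.5]
    - [[0,0,0],0]

```text
time_s: 12.17
tcp_pos: [0.5924, 0.0647, 0.0358]
eef_rot: [161.1, 89.9, -139.7]
contact_force: [-1.9, -1.7, 0.4]
gripper_width: 0.0393
```

```bash
python3 look.py 13
```

```text
12.2667 [-129.9    36.93] 0.035843198047531145 55.872507483046874 [-1.41 -2.23 -1.44] 0.039552051878015464
```

View pics/s13.png

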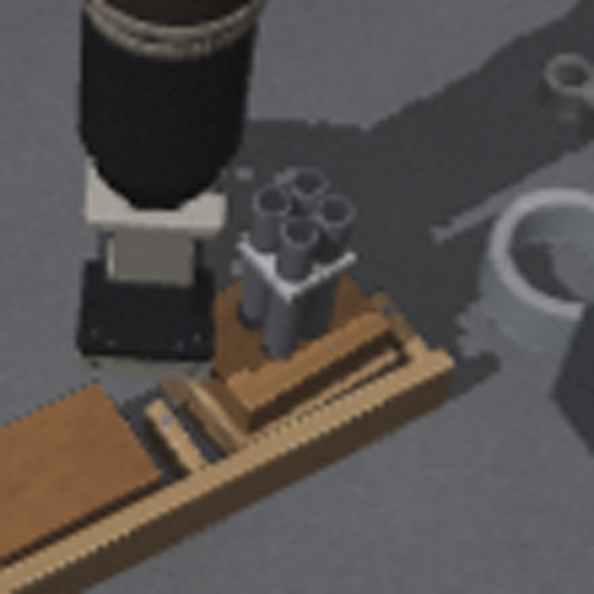

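View pics/t13.png

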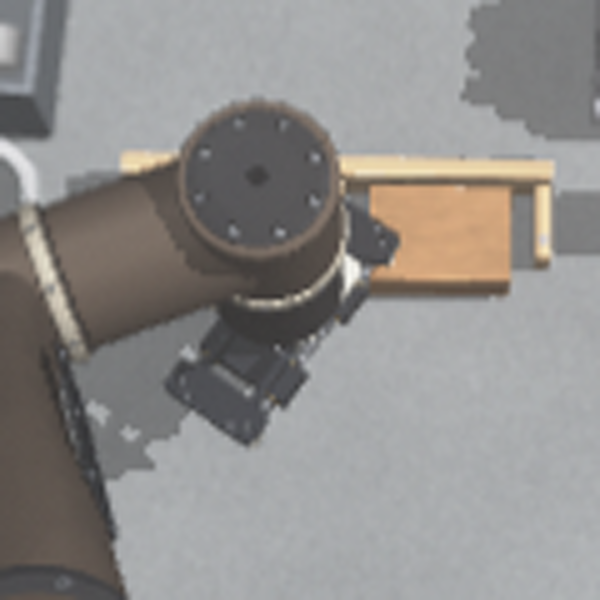

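```bash
python3 -c "
import cv2
I=cv2.imread('pics/s13.png')[250:470,150:470];cv2.imwrite('pics/s13z.png',cv2.resize(I,None,fx=2.5,fy=2.5,interpolation=cv2.INTER_CUBIC))"
```

```text
(no output)
```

View pics/s13z.png

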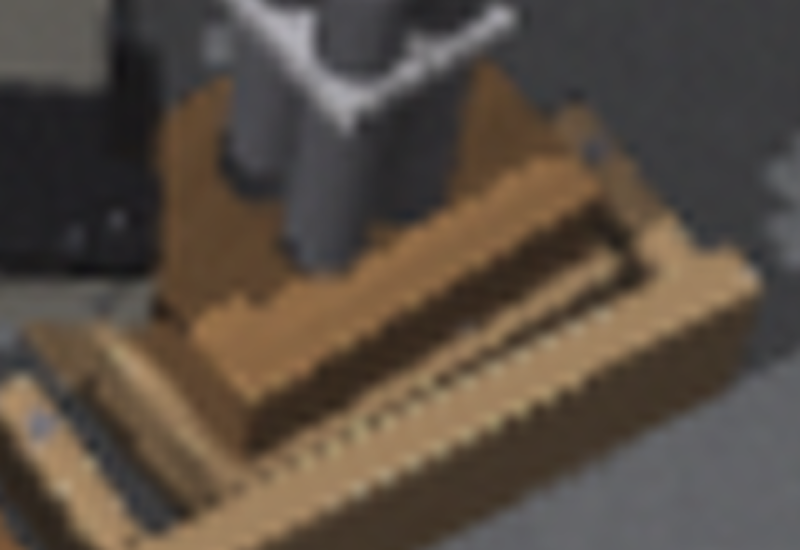

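```bash
python3 -c "
from meas import *
meas((248,409),(392,326),(344,274))"
```

```text
len 107.1 yaw 3.4 C [-58.2  85.7]
x len 45.9 yaw 4.8
(45, 60) [-16.8 148.3]
(45, -60) [-9.7 28.5]
(-45, -54) [-99.9  29.1]
```

Call:
step_arm:
  steps:
    - [[0,-0.25,-0.02],-0.5]
    - [[0,-0.25,-0.02],-0.5]
    - [[0,0,0],0]

```text
time_s: 12.52
tcp_pos: [0.5951, 0.0587, 0.0349]
eef_rot: [126.4, 89.4, -168.4]
contact_force: [-21.2, 3.4, 12.7]
gripper_width: 0.0394
```

```bash
python3 look.py 14;python3 -c "
import cv2
I=cv2.imread('pics/s14.png')[250:470,150:470];cv2.imwrite('pics/s14z.png',cv2.resize(I,None,fx=2.5,fy=2.5,interpolation=cv2.INTER_CUBIC))"
```

```text
12.6167 [-127.44   30.55] 0.03503638823923546 61.84299115609603 [-18.72   2.66  10.85] 0.03926182508176091
```

View pics/s14z.png

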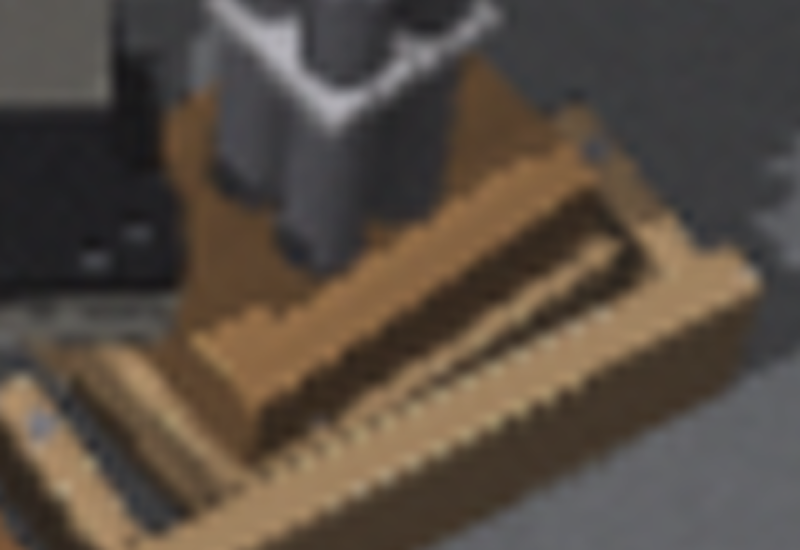

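```bash
python3 -c "
from meas import *
meas((253,411),(386,322))
s=get_state();p,z,a=where(s);print(p,a)"
```

```text
len 104.4 yaw 7.2 C [-58.7  83.3]
(45, 60) [-21.6 148.4]
(45, -60) [-6.5 29.4]
(-45, -54) [-96.6  24. ]
[-127.43572252   30.54805551] 61.84299115609603
```

The force reached about 20 N with the far-right corner on the back board at yaw about +7°. Going round to the left edge.

Call:
step_arm:
  steps:
    - [[0,0.86,-0.35],0]
    - [[0,0.86,-0.35],0]
    - [[0,0.86,-0.35],0]
    - [[0,0.86,-0.3],0]
    - [[0,0,0],1]
    - [[0,0,0],1]
    - [[0,0,0],1]
    - [[0,0,0],1]
    - [[0,0,0],1]
    - [[0,0,0],1]
    - [[0,0,0],1]
    - [[0,0,0],1]
    - [[0,0,0],1]
    - [[0,0,0],1]
    - [[0,0,0],1]
    - [[0,0,0],1]
    - [[0,0,0],1]
    - [[0,0,0],1]
    - [[0,0,0],1]
    - [[0,0,0],1]

```text
time_s: 14.28
tcp_pos: [0.5278, 0.065, 0.0364]
eef_rot: [55.1, 89.9, 24.0]
contact_force: [0.5, -1.0, -0.3]
gripper_width: 0.0396
```

Call:
step_arm:
  steps:
    - [[0,0,0],1]
    - [[0,0,0],1]
    - [[0,0,0],0.1]
    - [[0,0,0],0]

```text
time_s: 14.62
tcp_pos: [0.5275, 0.0647, 0.0363]
eef_rot: [67.3, 89.9, 24.0]
contact_force: [-0.1, -0.3, 0.1]
gripper_width: 0.0395
```

```bash
python3 look.py 15;python3 -c "
import cv2
I=cv2.imread('pics/s15.png')[250:470,150:470];cv2.imwrite('pics/s15z.png',cv2.resize(I,None,fx=2.5,fy=2.5,interpolation=cv2.INTER_CUBIC))"
```

```text
14.7167 [-194.94   39.69] 0.03615149138514828 -46.399663351702856 [-0.2  -0.25 -0.94] 0.03940269750510504
```

View pics/s15z.png

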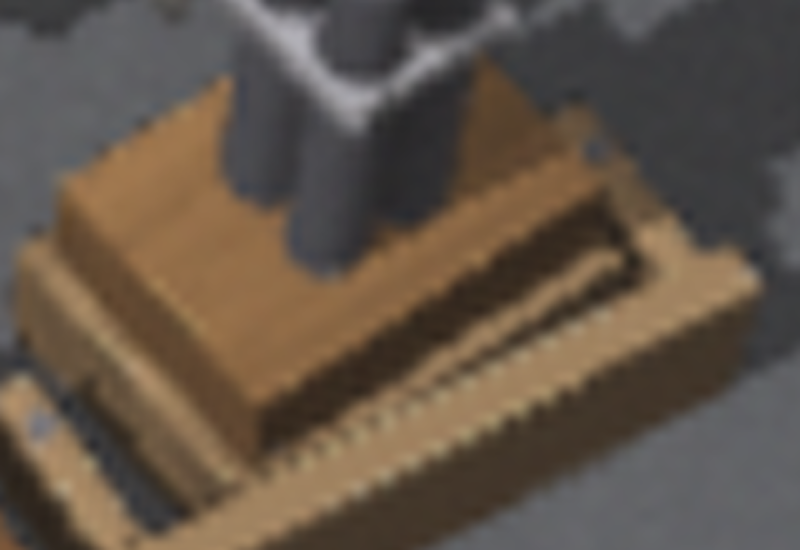

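View pics/t15.png

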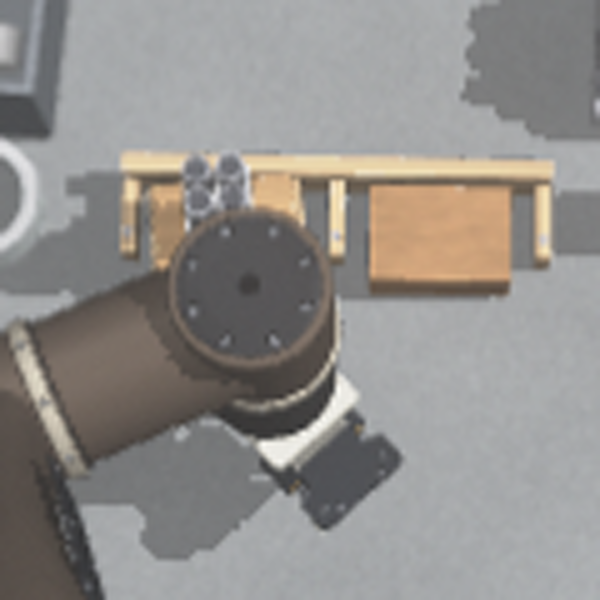

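```bash
python3 -c "
from meas import *
m=camera_model('scene')
A=w2f(onz(m,(np.array([(175,326),(253,412),(392,324),(340,272)])+.5)/5.4-.5+[260,130],.072));print(A.round(1))
for i,j in((0,1),(3,2)):
  v=A[j]-A[i];print(np.degrees(np.arctan2(v[1],v[0])),np.linalg.norm(v))
for i,j in((1,2),(0,3)):
  v=A[j]-A[i];print(np.degrees(np.arctan2(v[1],v[0]))-90,np.linalg.norm(v))
print(A[:3:2].mean(0))
# reference: rail/board tops in same image
print('board top front-left inner, rail tip L', w2f(onz(m,(np.array([(150+670/2.5,250+215/2.5)])+.5)/5.4-.5+[260,130],.05)))
s=get_state();print(s['joints'])
"
```

```text
[[-86.8  27.8]
 [-12.9  36. ]
 [-23.6 142.3]
 [-70.7 136.4]]
6.297656652928222 74.34767455538777
7.187065426164376 47.414069528872716
5.779859096076166 106.84771375493648
-8.436777883337697 109.71534767179004
[-55.20054529  85.06703696]
board top front-left inner, rail tip L [[-18.94108208 162.02667354]]
[ 2.81353756e+01  2.05771335e+01 -3.17291322e+01  8.16790935e-03
 -3.76404494e+01 -1.61341495e+02]
```

Call:
step_arm:
  steps:
    - [[0,0,0],-1]
    - [[0,0,0],-1]
    - [[0,0.7,0],0]
    - [[0,0.8,0],0]
    - [[0,0.8,0],0]
    - [[0,0.8,0],0]
    - [[0,0.7,0],0]
    - [[0,0.5,0],0]
    - [[0,0,0],0]

```text
time_s: 15.47
tcp_pos: [0.5731, 0.1398, 0.0358]
eef_rot: [46.7, 89.9, 15.5]
contact_force: [1.0, -0.1, 0.4]
gripper_width: 0.0392
```

```bash
python3 look.py 16
python3 - <<'E'
from plant import *
from h import *
s=get_state();p,z,a=where(s);C=np.array((-55.2,85));yaw=6.2
t=np.radians(yaw);R2=np.array([[np.cos(t),np.sin(t)],[-np.sin(t),np.cos(t)]])
zt=np.array([np.cos(np.radians(a)),np.sin(np.radians(a))]);yt=np.array([-zt[1],zt[0]])
print("contact local",R2@(p+31.8*yt+9.5*zt-C),"tube clr",(contactpt(C,yaw,-25,25)-p)@zt-39, s["joints"][5])
E
```

```text
15.5667 [-146.67  110.61] 0.03555697195650771 -34.52604900867296 [-0.78  0.01 -0.3 ] 0.03934668936395706
contact local [-60.21700284  53.24281561] tube clr 15.615603279246209 -153.92112272389403
```

View pics/s16.png

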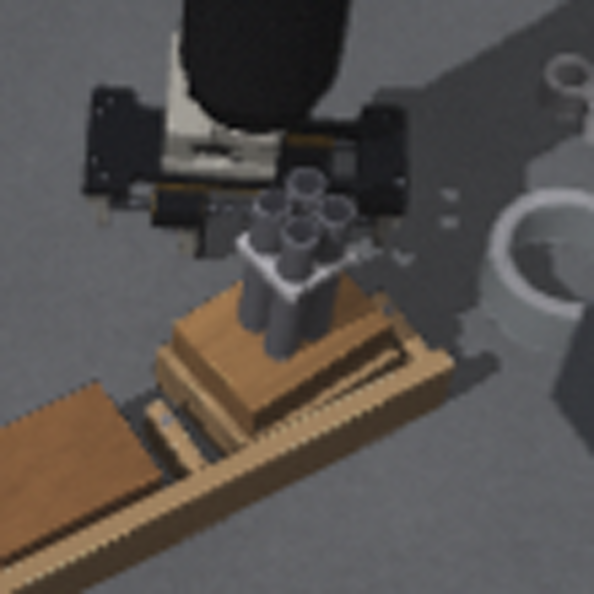

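View pics/t16.png

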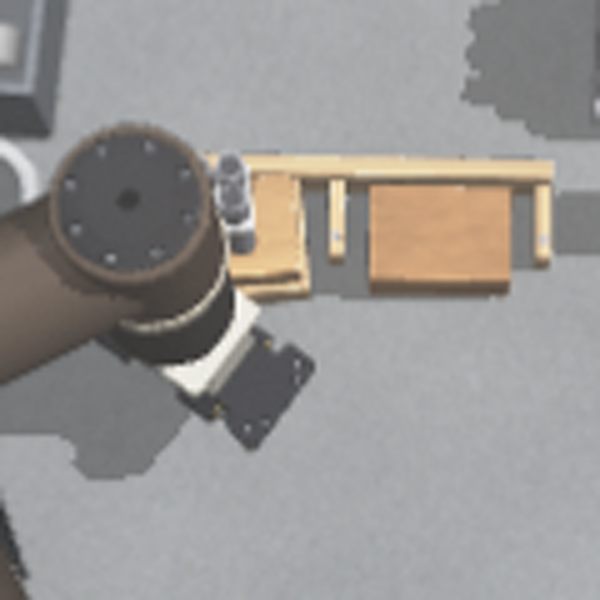

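Call:
step_arm:
  steps:
    - [[0,0.12,0.14],0]
    - [[0,0.12,0.14],0]
    - [[0,0.12,0.14],0]
    - [[0,0.09,0.05],0]
    - [[0,0.09,0.05],0]
    - [[0,0.09,0.05],0]
    - [[0,0,0],0]

```text
time_s: 16.15
tcp_pos: [0.5876, 0.1421, 0.0359]
eef_rot: [-127.5, 89.9, -158.8]
contact_force: [-2.3, -0.9, 2.4]
gripper_width: 0.0393
```

```bash
cat > chk.py <<'E'
from plant import *
from h import *
import sys
np.set_printoptions(precision=1,suppress=True)
s=get_state();p,z,a=where(s);C=np.array((float(sys.argv[1]),float(sys.argv[2])));yaw=float(sys.argv[3]);sg=1 if len(sys.argv)<5 else int(sys.argv[4])
t=np.radians(yaw);R2=np.array([[np.cos(t),np.sin(t)],[-np.sin(t),np.cos(t)]])
zt=np.array([np.cos(np.radians(a)),np.sin(np.radians(a))]);yt=np.array([-zt[1],zt[0]])
print(s["time_s"],p,a,s["contact_force"],"contact local",R2@(p+sg*31.8*yt+9.5*zt-C),"tube clr",(contactpt(C,yaw,-25,sg*25)-p)@zt-39)
E
python3 look.py 17;python3 chk.py -55 85 6.2
```

```text
16.25 [-130.29  113.92] 0.03586508237614924 -34.55945202432403 [-3.63 -2.04  1.84] 0.03983814462139196
16.25 [-130.3  113.9] -34.55945202432403 [-3.6 -2.   1.8] contact local [-43.8  54.8] tube clr 4.149083625631057
```

View pics/s17.png

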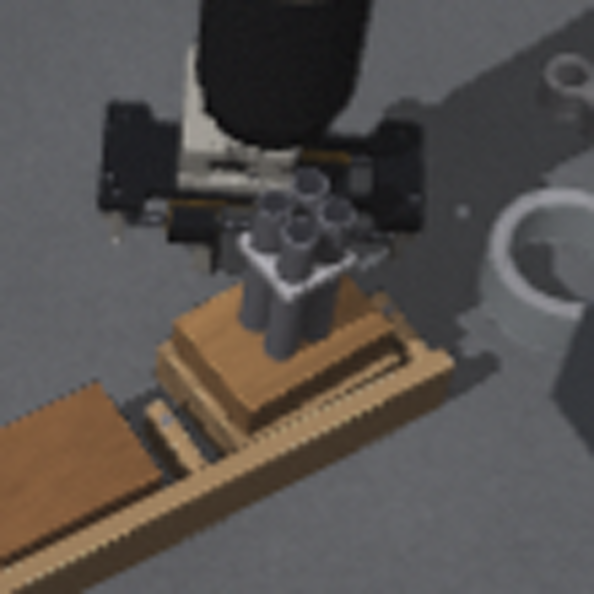

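Call:
step_arm:
  steps:
    - [[0,0.09,0.05],0]
    - [[0,0.09,0.05],0]
    - [[0,0.09,0.05],0]
    - [[0,0.09,0.05],0]
    - [[0,0.09,0.05],0]
    - [[0,0.09,0.05],0]
    - [[0,0,0],0]

```text
time_s: 16.83
tcp_pos: [0.5966, 0.1474, 0.0357]
eef_rot: [-122.8, 89.7, -154.2]
contact_force: [-10.6, -2.4, 8.5]
gripper_width: 0.0394
```

```bash
python3 look.py 18;python3 -c "
import cv2
I=cv2.imread('pics/s18.png')[250:470,150:470];cv2.imwrite('pics/s18z.png',cv2.resize(I,None,fx=2.5,fy=2.5,interpolation=cv2.INTER_CUBIC))"
```

```text
16.9333 [-121.02  118.7 ] 0.03570249017848802 -34.56816802053338 [-10.67  -1.42   7.39] 0.039430407021825285
```

View pics/s18z.png

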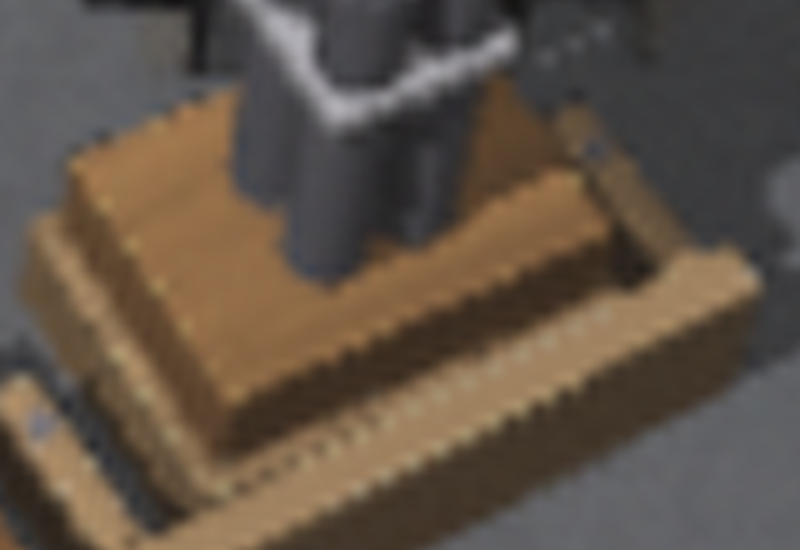

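```bash
python3 -c "
from meas import *
meas((241,412),(395,337))
m=camera_model('scene')
A=w2f(onz(m,(np.array([(179,316),(241,412)])+.5)/5.4-.5+[260,130],.072));v=A[1]-A[0];print(A,np.degrees(np.arctan2(v[1],v[0])),np.linalg.norm(v))
"; python3 chk.py -52 85 -2
```

```text
len 108.7 yaw -0.7 C [-54.7  84.7]
(45, 60) [ -9.  144.1]
(45, -60) [-10.4  24.1]
(-45, -54) [-100.3   31.2]
[[-91.72328281  33.72553865]
 [-16.33827989  29.86549954]] -2.931232419358268 75.48376359714318
16.9333 [-121.   118.7] -34.56816802053338 [-10.7  -1.4   7.4] contact local [-45.  53.] tube clr 2.4247024707867624
```

Call:
step_arm:
  steps:
    - [[0,0.07,0.06],0]
    - [[0,0.07,0.06],0]
    - [[0,0,0],0]

```text
time_s: 17.18
tcp_pos: [0.597, 0.1475, 0.0356]
eef_rot: [-126.0, 89.4, -157.3]
contact_force: [-23.0, -2.4, 17.6]
gripper_width: 0.0395
```

```bash
python3 look.py 19; python3 chk.py -50 85 -3
```

```text
17.2833 [-120.55  118.78] 0.03566545335701402 -34.57740354254456 [-23.01  -2.11  18.23] 0.0397782061918812
17.2833 [-120.6  118.8] -34.57740354254456 [-23.   -2.1  18.2] contact local [-47.5  52.2] tube clr 3.870396366907663
```

View pics/s19.png

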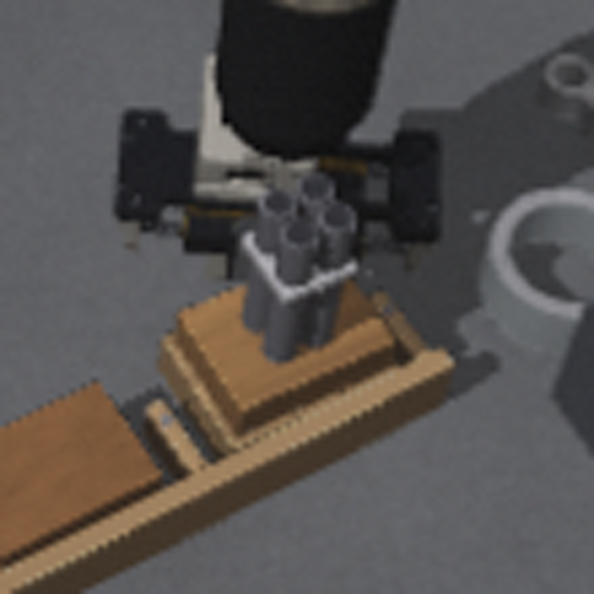

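The left side is on the board (23 N). Withdrawing, then looking and pressing the right side for squareness.

Call:
step_arm:
  steps:
    - [[0,-0.4,-0.46],0]
    - [[0,-0.4,-0.46],0]
    - [[0,-0.8,0],0]
    - [[0,-0.8,0],0]
    - [[0,-0.8,-0.2],0]
    - [[0,-0.8,-0.2],0]
    - [[0,-0.8,0],0]
    - [[0,0,0],-1]
    - [[0,0,0],-1]
    - [[0,0,0],-1]
    - [[0,0,0],-1]
    - [[0,0,0],-1]
    - [[0,0,0],-1]
    - [[0,0,0],-1]
    - [[0,0,0],-1]
    - [[0,0,0],-1]
    - [[0,0,0],-1]
    - [[0,0,0],-1]
    - [[0,0,0],-1]
    - [[0,0,0],-1]

```text
time_s: 18.95
tcp_pos: [0.5307, 0.0813, 0.0362]
eef_rot: [-27.3, 89.9, 19.7]
contact_force: [-1.0, -0.4, -0.5]
gripper_width: 0.0398
```

```bash
python3 look.py 20; python3 chk.py -50 85 -2 -1;python3 -c "
import cv2
I=cv2.imread('pics/s20.png')[250:470,150:470];cv2.imwrite('pics/s20z.png',cv2.resize(I,None,fx=2.5,fy=2.5,interpolation=cv2.INTER_CUBIC))"
```

```text
19.05 [-190.64   56.41] 0.03619700436963579 43.560007038968216 [-0.1   0.74  0.29] 0.03920006107268277
19.05 [-190.6   56.4] 43.560007038968216 [-0.1  0.7  0.3] contact local [-110.2  -49. ] tube clr 47.26129594705205
```

View pics/s20z.png

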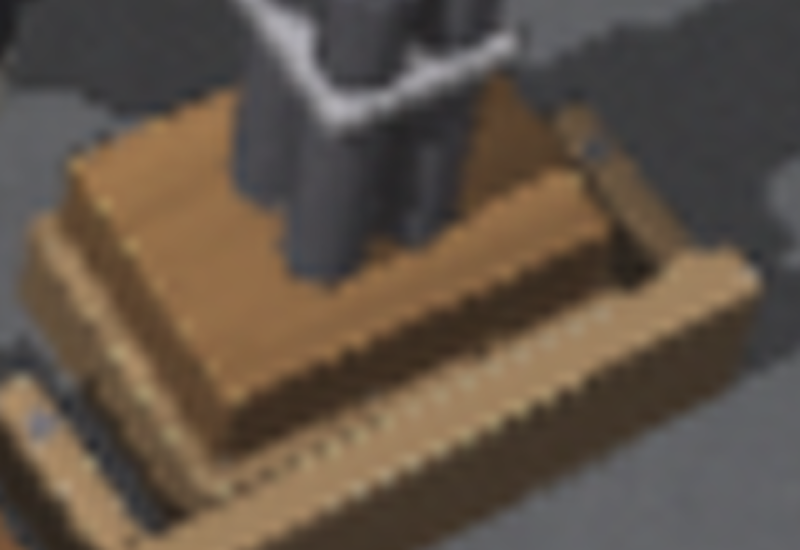

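View pics/t20.png

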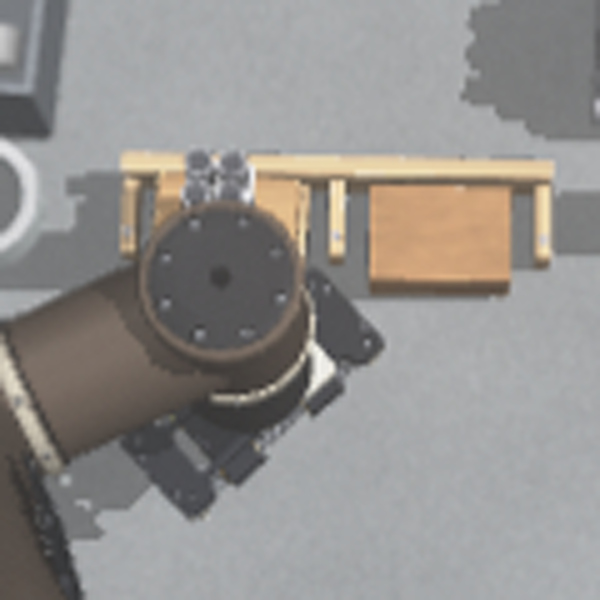

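Call:
step_arm:
  steps:
    - [[0,-0.43,0.34],0]
    - [[0,-0.43,0.34],0]
    - [[0,-0.43,0.34],0]
    - [[0,-0.43,0.34],0]
    - [[0,-0.43,0.34],0]
    - [[0,-0.07,0.07],0]
    - [[0,-0.07,0.07],0]
    - [[0,-0.07,0.07],0]
    - [[0,-0.07,0.07],0]
    - [[0,0,0],0]

```text
time_s: 19.88
tcp_pos: [0.5917, 0.0766, 0.0358]
eef_rot: [151.5, 89.9, -161.9]
contact_force: [-0.9, -0.4, -0.0]
gripper_width: 0.0393
```

```bash
python3 look.py 21; python3 chk.py -50 85 -2 -1
```

```text
19.9833 [-129.81   48.36] 0.03591953834600293 43.4500532972646 [-0.07 -0.4  -0.87] 0.03979293992887536
19.9833 [-129.8   48.4] 43.4500532972646 [-0.1 -0.4 -0.9] contact local [-49.2 -54.9] tube clr 8.787565470105726
```

Call:
step_arm:
  steps:
    - [[0,-0.07,0.07],0]
    - [[0,-0.07,0.07],0]
    - [[0,0,0],0]

```text
time_s: 20.23
tcp_pos: [0.5952, 0.0762, 0.0357]
eef_rot: [158.3, 89.9, -155.1]
contact_force: [-4.1, -2.6, 1.5]
gripper_width: 0.0393
```

```bash
python3 chk.py -50 85 -2 -1
```

```text
20.2333 [-126.4   47.7] 43.42874887480176 [-4.1 -2.6  1.5] contact local [-45.7 -55.5] tube clr 6.7547193291433985
```

Call:
step_arm:
  steps:
    - [[0,-0.05,0.05],0]
    - [[0,-0.05,0.05],0]
    - [[0,-0.05,0.05],0]
    - [[0,0,0],0]

```text
time_s: 20.57
tcp_pos: [0.5976, 0.0759, 0.0355]
eef_rot: [149.9, 89.7, -163.5]
contact_force: [-10.7, -1.6, 7.1]
gripper_width: 0.0393
```

```bash
python3 look.py 22; python3 chk.py -50 85 -1 -1;python3 -c "
import cv2
I=cv2.imread('pics/s22.png')[250:470,150:470];cv2.imwrite('pics/s22z.png',cv2.resize(I,None,fx=2.5,fy=2.5,interpolation=cv2.INTER_CUBIC))"
```

```text
20.6667 [-124.     47.32] 0.035562669726795684 43.38789926973628 [-11.96  -2.29   6.91] 0.039340540617682274
20.6667 [-124.    47.3] 43.38789926973628 [-12.   -2.3   6.9] contact local [-44.3 -55. ] tube clr 5.308997843722096
```

View pics/s22z.png

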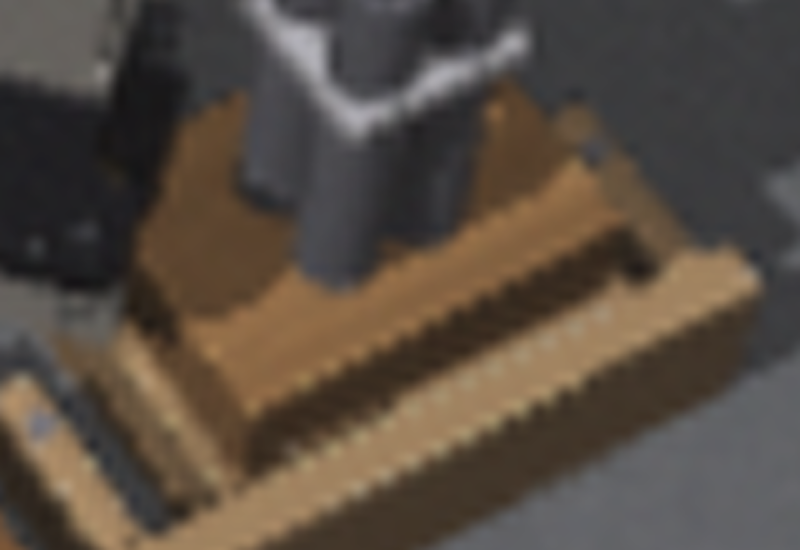

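Call:
step_arm:
  steps:
    - [[0,-0.05,0.05],0]
    - [[0,0,0],0]

```text
time_s: 20.83
tcp_pos: [0.5978, 0.0758, 0.0354]
eef_rot: [148.3, 89.6, -165.2]
contact_force: [-15.8, -0.7, 10.0]
gripper_width: 0.0395
```

Call:
step_arm:
  steps:
    - [[0,0.3,-0.3],0]
    - [[0,0.6,-0.6],0]
    - [[0,0.7,-0.7],0]
    - [[0,0.7,-0.7],0]
    - [[0,0.7,-0.7],0]
    - [[-0.5,0.7,-0.7],0]
    - [[-1,0,-0.5],0]
    - [[-1,0,-0.5],0]
    - [[-1,0,-0.5],0]
    - [[-1,0,-0.5],0]
    - [[-1,-0.5,-1],0]
    - [[-1,-0.5,-1],0]
    - [[-1,-0.5,-1],0]
    - [[-1,-0.5,-1],0]
    - [[-1,-0.5,-1],0]
    - [[0,-0.5,-1],0]
    - [[0,-0.5,-1],0]
    - [[0,0,0],0]

```text
time_s: 22.33
tcp_pos: [0.4243, -0.1069, 0.2269]
eef_rot: [-39.5, 89.8, 7.1]
contact_force: [-0.0, 0.4, -0.0]
gripper_width: 0.0392
```

```bash
python3 look.py 23;python3 -c "
import cv2
I=cv2.imread('pics/s23.png')[250:470,150:470];cv2.imwrite('pics/s23z.png',cv2.resize(I,None,fx=2.5,fy=2.5,interpolation=cv2.INTER_CUBIC))"
```

```text
22.4333 [-306.39 -124.13] 0.22656700645617012 43.362639467679145 [ 0.25 -0.11  0.82] 0.03941150109680406
```

View pics/s23z.png

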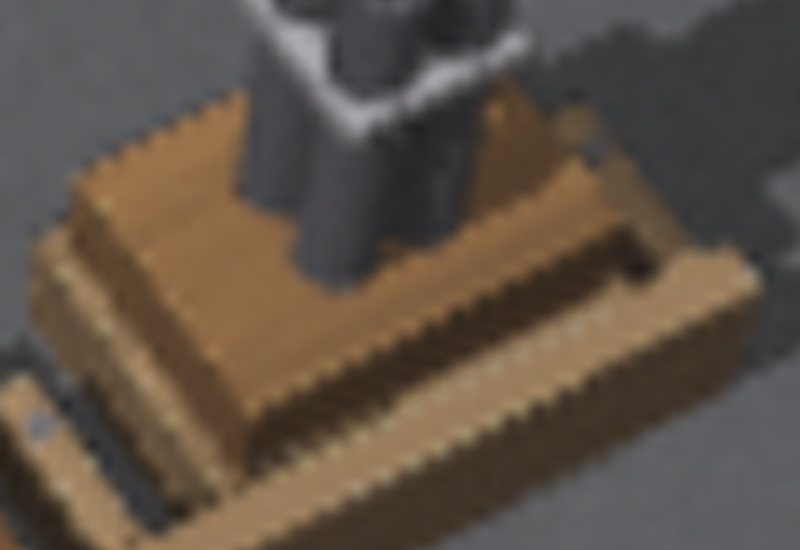

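View pics/t23.png

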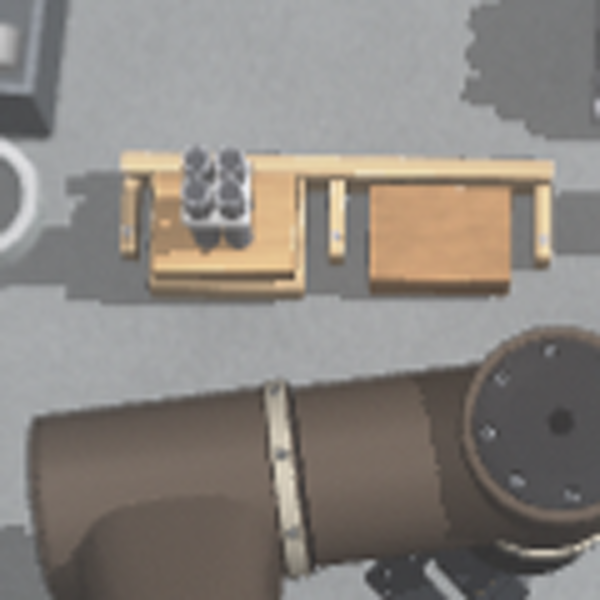

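```bash
python3 -c "
from plant import *
from h import *
np.set_printoptions(precision=1,suppress=True)
m=camera_model('top')
q=lambda P,z:w2f(onz(m,(np.array(P)+.5)/5-.5+[180,110],z))
A=q([(297,176),(294,275),(152,269)],.072);v=A[1]-A[2];print('upper',A,'C',(A[0]+A[2])/2,'yaw',np.degrees(np.arctan2(v[1],v[0]))+90, np.linalg.norm(v))
B=q([(149,281),(303,288)],.04);v=B[1]-B[0];print('base front top',B,np.degrees(np.arctan2(v[1],v[0]))+90)
print('rails y inner/outer L',q([(121,255),(136,255)],.035),'mid',q([(329,260),(345,260)],.035))
"
python3 -c "
from meas import *
meas((249,419),(400,337))"
python3 - <<'E'
import cv2,numpy as np
a=cv2.imread('pics/top0.png').astype(int);b=cv2.imread('pics/t23_raw.png').astype(int)
d=np.abs(a-b).max(2)
for n,(x0,y0,x1,y1) in dict(carton=(250,144,292,172),clampa=(342,208,366,226),clampb=(140,165,156,188),tape=(160,136,190,164),mallet=(375,205,415,280),cup=(338,150,362,170),tube=(96,194,140,220),can=(324,136,340,155)).items():print(n,d[y0:y1,x0:x1].mean().round(1),(d[y0:y1,x0:x1]>40).mean().round(3))
cv2.imwrite('pics/t23full.png',b)
E
```

```text
upper [[ -9.4  29.6]
 [-87.8  29.6]
 [-85.3 137.6]] C [-47.4  83.6] yaw -1.321009551698765 108.05014215568815
base front top [[-86.6 143.1]
 [-89.7  23.8]] -1.5003623083163262
rails y inner/outer L [[-64.9 166.4]
 [-64.7 154.7]] mid [[-65.6   4.4]
 [-65.4  -8. ]]
len 109.8 yaw 1.9 C [-50.8  85. ]
(45, 60) [ -7.7 146.4]
(45, -60) [-3.8 26.5]
(-45, -54) [-94.   29.6]
carton 8.9 0.0
clampa 7.4 0.0
clampb 7.9 0.0
tape 10.0 0.044
mallet 33.5 0.272
cup 6.5 0.0
tube 8.7 0.0
can 6.9 0.0[ WARN:0@0.082] global loadsave.cpp:1063 imwrite_ Unsupported depth image for selected encoder is fallbacked to CV_8U.
```

View pics/t23full.png

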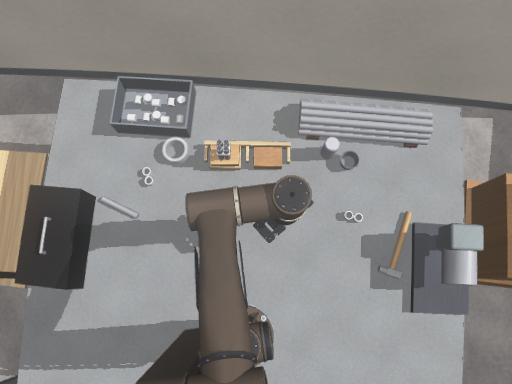

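```bash
python3 -c "
from plant import *
s=get_state();print(s['time_s'],s['contact_force']);print(close_job())"
```

```text
22.4333 [ 0.24846666 -0.11151506  0.81911353]
the job is handed in; nothing more can be done
None
```

I pushed the crate home in the empty bay and handed the job in at 22.4 s. No verdict was reported.

**How it was pushed:** I drove the crate across the bench with two fingers low on the -y face of its base board, in gentle arcs past the carton and the middle rail. I then seated it with single-finger pushes on the edges of the -x face: right, left, then right again. The tool was turned for these so the gripper body stayed clear of the tubes.

**Last checks:**
- **Home against the board:** the last pushes met the back board firmly on both sides, 23 N on the left and 16 N on the right. In the top view the crate's origin is about 2 mm short of the home point. Both views read the fence itself roughly 5 mm too far forward, so the crate is most likely fully home.
- **Sideways:** the crate is about 3–5 mm off the bay's centre line (22 mm allowed).
- **Squareness:** the two cameras disagree slightly. The top view gives yaw of -1.4° and the scene view gives +1.9°; both are inside the 6.9° limit.
- **Upright:** it looks flat and upright in the pictures, but I did not measure the tilt.
- **Bystanders:** comparing the top view before and after, the carton, both clamps, tape roll, cup, short tube and can show no movement. The mallet could not be compared because the arm covered it at the start, but the robot was never low near it.
- **Robot:** it is raised and clear of everything, with no contact force.

**Tube clearance:** I could not measure contact with the upper part directly. By my calculation the gripper body stayed a few millimetres clear of the tubes, and at one point only about 1 mm. I read no force on the tool at that point.

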